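Take the pressing wheel off the sole press

TASK

The pressing wheel of the green sole press has to come off for cleaning. Flip the press's cam lever all the way down so that it hangs open, ease the wheel's axle out of its seats and lower it out of the slanted slots, then carry the wheel to the empty wooden stand and set it down gently with its axle resting in the notches of both side boards; leave the lever open. Do not let the wheel drop or touch the bench top, and leave the spare wheel and the other things on the bench where they are.

Things in the scene. Friction and masses are not known exactly. Their poses are not given: they have to be found in the camera images.
- press: (sizes in mm) fixed green sole press, an open-sided C-frame; origin at bench level under the seated wheel's middle. x level, away from its front (robot on the -x side), y level along the axle towards the column (y 160 to 240), z up. Head beam over the wheel: x -23 to 31, underside at z 313. Round shoe jack under the wheel: 64 across, top at z 80. Foot plate 18 high: x -70 to 95, y -68 to 278
- press_seat (a point): the axle's middle when seated, 210 over the bench; axes as the press. Two 10 thick cheek plates hold the axle, inner faces at y +-20, joined by a bridge from 68 up. In front the cheeks reach x -30 at z -8, sloping back to x -18 at z 20; lowest corner x 13, z -38. At the seat the axle lies in a pocket sunk 5 into the slot's rear wall, so the wheel stays up when the lever is open
- slot_mouth (a point): middle of the slots' lower, open ends, axes as the press (x -18, z -19 from press_seat). The straight slots run down to the front, 60 degrees below level (direction x -0.50, z -0.87), 14.5 wide for the 12 axle. To take it out move the axle first 5 to 6 square to the slot out of its pocket (direction x -0.87, z +0.50; 7 of room), then down along the slot by 38 or more, until clear of the cheeks
- cam_lever (a joint): angle of the cam lever on the free (-y) side of the yoke: 0 closed (starts 0 to 0.1), 1.75 open at its stop; stays where left (takes about 0.2 N m to turn). Closed, its lobe bars the slot under the axle and its handle points to the front (-x), 15 degrees up; to open, the handle is swung down until it hangs almost straight down
- cam_pivot (a point): the lever's hinge point, fixed to the press, axes as the press; the hinge line runs along y. It lies at x 14, y -49, z -20 from press_seat
- lever_tip (a point): point on the axis of the lever's round black grip (17 thick, 50 to 100 from the hinge line), 80 from the hinge line and 53 to the -y side of the wheel's middle; moves with the lever in a circle about the hinge line
- wheel_center (a point): centre of the pressing wheel, seated in the press: aluminium hub, black rubber tyre, 124 across, 28 thick between flat faces, 0.33 to 0.6 kg, spins freely; y axis = axle, 12 thick, to 44 either side; bosses 24 across to 18 either side. Its lower front stands free of the cheeks: grip it across the flat faces some 55 from the centre and 30 lower, tool tilted about 40 degrees, pointing down and away from the robot
- empty_notch (a point): point on the empty wooden stand (fixed) where the axle's middle must rest, 82 over the bench. x level, away from the stand's front, y level along the axle, z up. Two boards, 12 thick, at y +-25 to +-37, 39 wide in x, each with a V notch open at the top (28 wide at the mouth, 6 above this point); base plate 130 x 92 x 12
- spare_notch (a point): the same point on the other, equal stand, which holds the spare wheel; which stand is to the left varies
- spare_center (a point): centre of the spare wheel hanging in its stand: wooden rim, 100 across, 20 thick, axle as the other's; must stay
- outsole: a black rubber outsole with a heel block, 268 x 90 x 25, lying flat; origin under its middle; must stay
- insole: a thin cork insole, 268 x 90 x 6, lying flat; origin under its middle; must stay
- last: a black shoe last, 268 x 85, 105 high at the ankle; origin under its middle; must stay
- cement_can: a round can, 84 across and 105 high; origin under its middle; must stay
- rasp: a rasp with a round wooden handle, 250 long, 26 thick; origin at bench level near mid-length; must stay
- hammer: a hammer lying on the bench; origin at bench level; must stay
- brush: a flat cement brush, 200 long, 36 wide, 12 thick; origin at bench level near mid-length; must stay

How it is judged:
By the outcome, as a careful person would: the job done as asked, in the order asked, and still so for the second after the job is handed in, with the robot touching nothing.
It also fails if it takes over 59 s, if anything falls off the work surface, if the arm or the gripper's body presses on something with over 40 N, if the wrist force passes 120 N, or if a joint passes its speed limit or range.

ROBOT

A 7-joint arm with a two-finger parallel gripper is mounted at the origin on the work surface. World frame = base frame: x ahead of the robot, y to its left, z up, the work surface at z = 0. Lengths are in m, angles in rad, forces in N, time in s.
With the tool pointing down it reaches from about 0.35 to 0.9 m from the base axis. Payload 8.1 kg.
Tool frame: the origin (TCP) lies between the finger pads; the fingertips stand ahead of it and the grasp point (between the pads) is the TCP (arm.nose_length is the z of the fingertips in the tool frame, in m); z points along the fingers, y is the line along which they close (so a half turn about z gives the same grasp; the last joint's range is limited). The gripper opens to 92 mm and grips with 3 to 60 N. Pads are 19 mm wide; open, the fingers measure 130 mm over their backs; the gripper's body (75 mm by 190 mm) begins 47 mm behind the grasp point.
Start: joints at [1.049, 0.434, 0.025, 1.573, -0.012, 1.134, -0.075], TCP at [0.254, -0.571, 0.246] pointing down, gripper open.
Joint ranges: [-2.62, 2.62], [-0.44, 2.09], [-1.27, 1.32], [0.08, 2.57], [-1.32, 4.46], [0.12, 2], [-2.74, 2.74]. Speed limits (rad/s): [2.22, 2.22, 3.01, 3.01, 3.14, 3.14, 3.14].

INTERFACE

Orientations are given as a rotation vector (axis times angle).
In Python, from cell import sensors, optics, arm gives the robot as it stands.
- The arm moves only by the tool arm_command, never from a script. Its argument "deltas" is one flat list of numbers, 7 for each row, row after row: the turn, a rotation vector about the world's x, y, z as a fraction of full scale, then the shift along the world's x, y, z as a fraction of full scale, then the finger opening in mm, from 0 to 91.8. In form: [wx, wy, wz, dx, dy, dz, fingers, wx, wy, wz, dx, dy, dz, fingers, ...]. A call has 1 to 20 rows; each row is the pose to reach, as a shift and turn from the pose commanded when the call began; what a row does not reach only later rows make up. Full scale, the value 1, is 1 m for a shift and 90 degrees for a turn. A row lasts 1/10 s, in which the tool goes at most 50 mm and 8.59 degrees, less where a joint would pass 70% of its speed; a pose out of reach is approached as far as the arm can. A call with a number of a shift or a turn outside -1 to 1 is refused whole. A call with a gripper value outside its range is refused whole. The fingers move at their own pace and stop on an object; "force" is the grip in N (left out, the last holds). Time passes only in rows, so rows that repeat a pose let the fingers close. It gives the time, the measured TCP pose, the force, the opening and the grip force at its end, in the units of the state.
- sensors.observe(): the state, without advancing time (a new reading comes with each control period).
- optics.get_image(name): name is "scene" or "top" or "wrist"; returns the picture (480x640x3 uint8, blue, green, red); there is no depth.
- optics.calibration(name): a dict with "camera_matrix" (3x3 intrinsics, pixels), "rvec" (rotation vector, rad) and "tvec" (3), from world to camera coordinates, as OpenCV has them. Camera axes: x right, y down, z forward; pixel columns grow to the right and rows downward; lengths in m; the calibration is good to about 2 mm. A picture is of the moment at which its call begins: read the wrist's pose just before it. calibration takes no time and is no camera call; for the wrist camera it gives the pose at the moment of the call.
- arm.sign_off(): hands the job in; it is judged then, once.
The state is a dict: "clock": time; "joints": joint angles; "dq": joint speeds; "joint_efforts": joint torques, N m; "position": TCP position; "ee_rot": TCP orientation; "force": force on the tool from outside, world axes, zero at the start; "ft_torque": the same for the moment, N m; "width": opening from 0.0 (shut) to 1.0 (fully open); "gripper_force": force on a finger pad.
Only numpy, scipy, OpenCV 4.12 (cv2) and the standard library are available. Lean on these libraries where they do the work, as an engineer would, in place of code of your own. Each camera call takes 0.05 s, during which the arm holds its last target. There are 200 camera calls.

## Working session

There is one attempt and no reset: what is moved stays moved. The work goes in short steps, Python scripts to look and compute and a tool call to move; the robot and the scene stay as the last step left them, time stands still between calls to the robot, and variables do not carry over. Pictures are saved under pics/ and viewed, at most 10 in all, crops included, and the job is handed in when it is done.

Besides the shell and the picture viewer there is one more tool, called after "Request:" by a JSON object that holds its "fn" and its "kwargs", one argument or row to a line. arm_command: Moves the arm, as the interface text tells. Its arguments: {"type":"object","properties":{"deltas":{"type":"array","items":{"type":"number"}},"force":{"type":"number"}},"required":["deltas"]}

```bash
mkdir -p pics; ls
python3 - <<'E'
from cell import sensors, optics, arm
import cv2
s=sensors.observe();print({k:(s[k]) for k in s}); print(arm.nose_length)
for n in ("scene","top"):
    im=optics.get_image(n);cv2.imwrite(f"pics/{n}0.png",im)
for n in ("scene","top","wrist"): print(n,optics.calibration(n))
E
```

```text
pics
{'clock': 0.0, 'joints': array([ 1.04938452,  0.43518898,  0.02496629,  1.57409924, -0.01162175,
        1.13401335, -0.07511412]), 'dq': array([ 5.27093780e-04, -5.60123831e-04, -1.97117432e-05, -2.75403202e-04,
       -6.84394951e-04, -9.77117795e-04,  6.59213444e-04]), 'joint_efforts': array([ 2.36184405e-04, -6.67862320e+01,  9.84945372e-01, -3.14468801e+01,
       -6.06125663e-02,  4.31261107e-02,  2.09057107e-04]), 'position': array([ 0.25393242, -0.57055407,  0.24496517]), 'ee_rot': array([-3.07152386e+00, -6.52624852e-01,  6.91356623e-04]), 'force': array([0.81604441, 0.27050925, 0.0756473 ]), 'ft_torque': array([-0.03829285, -0.0027981 , -0.01358766]), 'gripper_force': 0.0, 'width': 0.9999630215637658}
0.019
scene {'camera_matrix': array([[471.32939269,   0.        , 326.4407552 ],
       [  0.        , 471.32939269, 231.80465718],
       [  0.        ,   0.        ,   1.        ]]), 'rvec': array([ 2.37566256,  1.14534596, -0.29299898]), 'tvec': array([-0.3222418 , -0.32396433,  1.59407026])}
top {'camera_matrix': array([[526.012963  ,   0.        , 312.03219436],
       [  0.        , 526.012963  , 243.13073926],
       [  0.        ,   0.        ,   1.        ]]), 'rvec': array([ 2.05148377, -2.16634591,  0.23001605]), 'tvec': array([-0.02729203,  0.58043314,  1.36247585])}
wrist {'camera_matrix': array([[408.91578894,   0.        , 316.76311362],
       [  0.        , 408.91578894, 236.06302588],
       [  0.        ,   0.        ,   1.        ]]), 'rvec': array([-2.43755561,  1.58302966,  0.21845865]), 'tvec': array([-0.6255053 , -0.03482805,  0.39032133])}
```

View pics/scene0.png

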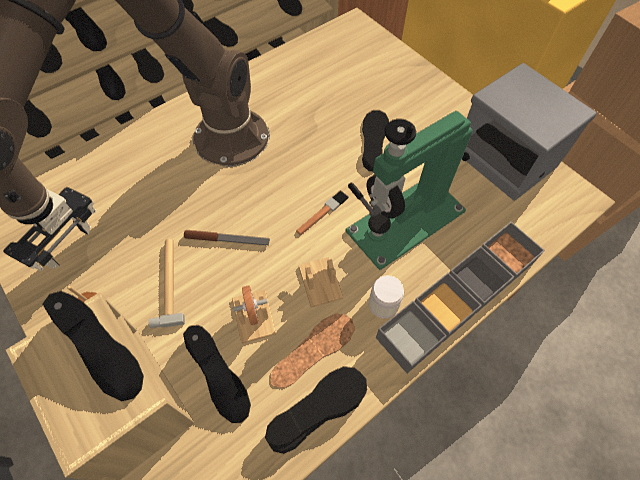

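View pics/top0.png

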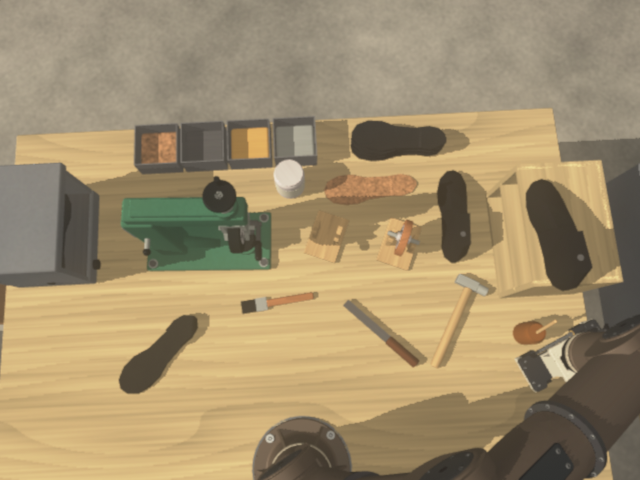

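Scene: press at top right, with the foot plate's free end at scene (347,230)-(381,266) and top (271,212)-(271,269). The empty stand is at top (327,240), the spare at (401,243). Next I'll enlarge crops of both.

Run:
```python
import cv2,numpy as np
t=cv2.imread("pics/top0.png");s=cv2.imread("pics/scene0.png")
a=cv2.resize(t[175:285,140:300],(800,550),interpolation=3)
cv2.imwrite("pics/c_top.png",a)
b=cv2.resize(s[110:310,290:490],(600,600),interpolation=3);
cv2.imwrite("pics/c_scene.png",b)
c1=cv2.resize(t[200:280,295:435],(700,400),interpolation=3)
cv2.imwrite("pics/c_st.png",c1)
```

```text
(no output)
```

View pics/c_top.png

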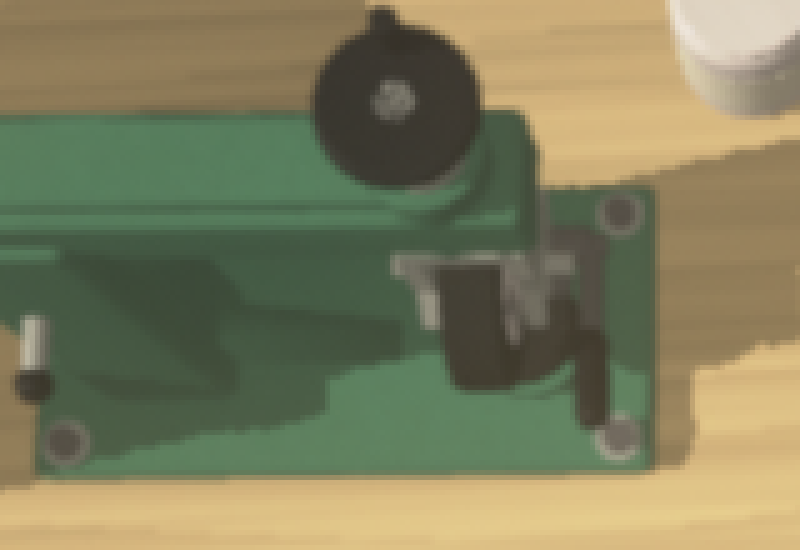

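View pics/c_scene.png

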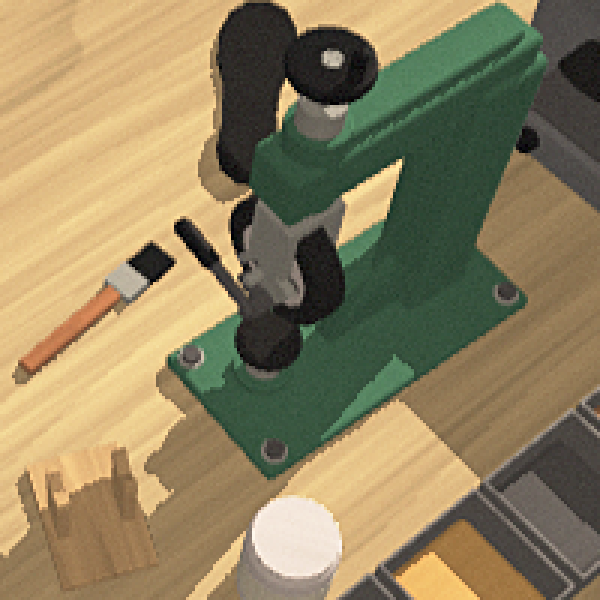

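View pics/c_st.png

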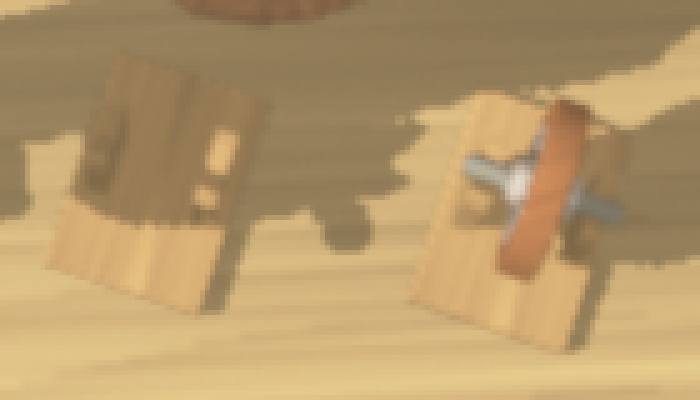

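Top crop: press foot corners at full-image (270.6,269), (147.2,269) and (271,212.6). Stand base corners at (319,210.6), (348.6,220), (335,262.6) and (304.6,253). Next: fit poses to these.

```bash
cat > h.py <<'E'
import numpy as np,cv2
from scipy.optimize import least_squares
from cell import sensors,optics,arm
C={n:optics.calibration(n) for n in("scene","top")}
def proj(P,n):
    c=C[n] if n in C else optics.calibration(n)
    return cv2.projectPoints(np.float64(P).reshape(-1,1,3),c["rvec"],c["tvec"],c["camera_matrix"],None)[0][:,0]
def W(p,P):
    x,y,a=p;P=np.atleast_2d(P);c,s=np.cos(a),np.sin(a)
    return np.c_[x+c*P[:,0]-s*P[:,1],y+s*P[:,0]+c*P[:,1],P[:,2]]
def fit(obs,p0):
    f=lambda p:np.concatenate([(proj(W(p,P),n)-q).ravel() for n,P,q in obs])
    r=least_squares(f,p0,loss='soft_l1');return r.x,f(r.x).reshape(-1,2)
E
python3 - <<'E'
from h import *
z=.018
for use in(("top",),("scene",),("top","scene")):
    o=[("top",[[-.07,-.068,z],[-.07,.278,z],[.095,-.068,z]],[[270.6,269],[147.2,269],[271,212.6]]),
     ("scene",[[-.07,-.068,z],[.095,-.068,z],[.095,.278,z]],[[346.5,230],[380,268.8],[465.3,210]])]
    p,r=fit([q for q in o if q[0] in use],[.6,.2,0]);print(use,p.round(4),r.round(1).tolist())
z=.012
def st(off):
    P=[[.065,.046,z],[.065,-.046,z],[-.065,-.046,z],[-.065,.046,z]]
    return [("top",P,off)]
for off in ([[319,210.6],[348.6,220],[335,262.6],[304.6,253]],[[389,218],[None]*2,[408.6,270.4],[377,260]]):
    P=np.array([[.065,.046,z],[.065,-.046,z],[-.065,-.046,z],[-.065,.046,z]])
    k=[i for i in range(4) if off[i][0] is not None]
    p,r=fit([("top",P[k],np.float64([off[i] for i in k]))],[.6,-.1,-.3]);print(p.round(4),r.round(1).tolist())
    n=W(p,[[0,0,.082],[0,.044,.082],[0,-.044,.082],[0,.031,.088],[0,-.031,.088],[.065,.046,z],[.065,-.046,z]])
    print(((proj(n,"top")-[295,200])*5).round().tolist());print(((proj(n,"scene")-[290,110])*3).round().tolist())
E
```

```text
('top',) [ 0.5936  0.1227 -0.0553] [[0.2, 0.3], [-1.4, 0.3], [0.8, -0.8]]
('scene',) [ 0.5994  0.1221 -0.0345] [[-2.4, -0.5], [0.1, 1.2], [1.6, -0.7]]
('top', 'scene') [ 0.5961  0.123  -0.0459] [[0.3, -0.8], [-1.3, 0.3], [0.4, -1.9], [-2.8, -1.8], [-0.9, 0.2], [1.5, -0.6]]
[ 0.6063 -0.1019 -0.3701] [[-0.6, -0.3], [0.7, -0.0], [0.4, 0.4], [-0.5, -0.1]]
[[162.0, 152.0], [84.0, 128.0], [241.0, 177.0], [108.0, 132.0], [218.0, 167.0], [117.0, 51.0], [271.0, 100.0]]
[[86.0, 476.0], [133.0, 463.0], [38.0, 489.0], [119.0, 464.0], [52.0, 483.0], [155.0, 558.0], [58.0, 586.0]]
[ 0.5743 -0.3023 -0.3561] [[0.2, -0.5], [0.1, -0.1], [-0.3, 0.6]]
[[540.0, 190.0], [461.0, 167.0], [620.0, 214.0], [486.0, 171.0], [598.0, 205.0], [471.0, 88.0], [628.0, 134.0]]
[[-123.0, 581.0], [-72.0, 567.0], [-174.0, 597.0], [-88.0, 568.0], [-160.0, 589.0], [-44.0, 663.0], [-147.0, 695.0]]
```

```bash
cat >> h.py <<'E'
from scipy.spatial.transform import Rotation as Ro
def Rt(psi,tilt,s=-1):
    # tool z tilted forward (heading psi), tool y = s * left
    z=np.array([np.sin(tilt)*np.cos(psi),np.sin(tilt)*np.sin(psi),-np.cos(tilt)])
    y=s*np.array([-np.sin(psi),np.cos(psi),0]);return Ro.from_matrix(np.c_[np.cross(y,z),y,z])
def delta(R,p,ref=None):
    """row (turn, shift) from the commanded pose ref=(R,p) or the measured one"""
    if ref is None:
        s=sensors.observe();ref=(Ro.from_rotvec(s["ee_rot"]),s["position"])
    return np.r_[(R*ref[0].inv()).as_rotvec()/(np.pi/2),np.array(p)-ref[1]].round(4)
E
python3 - <<'E'
from h import *
c=optics.calibration("wrist");s=sensors.observe()
Rc=cv2.Rodrigues(c["rvec"])[0];T=Ro.from_rotvec(s["ee_rot"]).as_matrix()
cp=-Rc.T@c["tvec"];print("cam in tool",(T.T@(cp-s["position"])).round(4));print((T.T@Rc.T).round(3))
p=(.596,.123,-.045)
for sg in(-1,1):
  R=Rt(p[2],np.radians(50),sg);print(R.as_matrix().round(2).tolist(),delta(R,W(p,[-.17,-.113,.27])[0]))
E
```

```text
cam in tool [ 0.0712  0.0013 -0.1393]
[[-0.    -0.963 -0.268]
 [ 1.    -0.    -0.   ]
 [ 0.    -0.268  0.963]]
[[0.64, -0.04, 0.77], [-0.03, -1.0, -0.03], [0.77, -0.0, -0.64]] [ 0.1033 -0.5508 -0.2765  0.1671  0.5884  0.025 ]
[[-0.64, 0.04, 0.77], [0.03, 1.0, -0.03], [-0.77, 0.0, -0.64]] [-0.7355 -0.1402  1.5631  0.1671  0.5884  0.025 ]
```

Run:
```python
from h import *
p=(.596,.123,-.045)
print(delta(Rt(p[2],np.radians(50)),W(p,[-.20,-.06,.21])[0]))
```

```text
[ 0.1033 -0.5508 -0.2765  0.1396  0.6427 -0.035 ]
```

Request:
{"fn": "arm_command", "kwargs": {
  "deltas": [0.103, -0.551, -0.277, 0.14, 0.643, -0.035, 91.8, 0.103, -0.551, -0.277, 0.14, 0.643, -0.035, 91.8, 0.103, -0.551, -0.277, 0.14, 0.643, -0.035, 91.8, 0.103, -0.551, -0.277, 0.14, 0.643, -0.035, 91.8, 0.103, -0.551, -0.277, 0.14, 0.643, -0.035, 91.8, 0.103, -0.551, -0.277, 0.14, 0.643, -0.035, 91.8, 0.103, -0.551, -0.277, 0.14, 0.643, -0.035, 91.8, 0.103, -0.551, -0.277, 0.14, 0.643, -0.035, 91.8, 0.103, -0.551, -0.277, 0.14, 0.643, -0.035, 91.8, 0.103, -0.551, -0.277, 0.14, 0.643, -0.035, 91.8, 0.103, -0.551, -0.277, 0.14, 0.643, -0.035, 91.8, 0.103, -0.551, -0.277, 0.14, 0.643, -0.035, 91.8, 0.103, -0.551, -0.277, 0.14, 0.643, -0.035, 91.8, 0.103, -0.551, -0.277, 0.14, 0.643, -0.035, 91.8, 0.103, -0.551, -0.277, 0.14, 0.643, -0.035, 91.8, 0.103, -0.551, -0.277, 0.14, 0.643, -0.035, 91.8, 0.103, -0.551, -0.277, 0.14, 0.643, -0.035, 91.8, 0.103, -0.551, -0.277, 0.14, 0.643, -0.035, 91.8]
}}

```text
clock: 1.9
position: [0.3082, -0.1662, 0.2476]
ee_rot: [-2.823, 0.016, -1.262]
force: [0.4, -0.6, 0.5]
width: 0.997
gripper_force: 0.0
```

Run:
```python
from h import *
s=sensors.observe();print(s["joints"].round(2),s["position"].round(4),s["ee_rot"].round(3),s["force"].round(2))
print(Rt(-.045,np.radians(50)).as_rotvec())
im=optics.get_image("wrist");cv2.imwrite("pics/w1.png",cv2.resize(im,(800,600),interpolation=3))
c=optics.calibration("wrist");np.savez("w1.npz",rvec=c["rvec"],tvec=c["tvec"])
```

```text
[ 2.62 -0.17 -1.27  2.57 -1.32  1.04  0.74] [ 0.3082 -0.1662  0.2476] [-2.823  0.016 -1.262] [ 0.38 -0.62  0.51]
[ 2.82942666 -0.06367285  1.31938332]
```

View pics/w1.png

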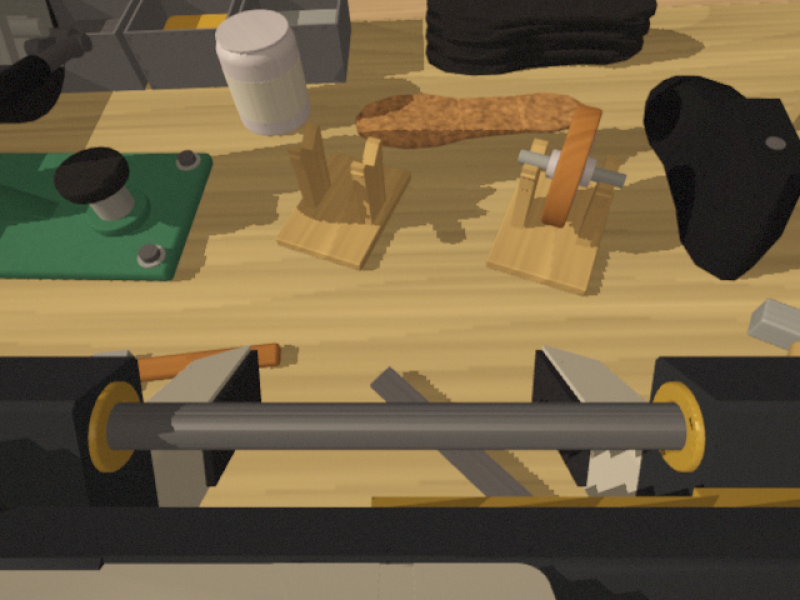

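Wrist view: stands and press are well seen, but the arm ran into joint limits (q1, q3, q4, q5), so the pose was too close in. I'll identify the kinematics from the two known poses so I can plan.

```bash
cat > kin.py <<'E'
import numpy as np,itertools
from scipy.optimize import least_squares
from scipy.spatial.transform import Rotation as Ro
LO=np.array([-2.62,-.44,-1.27,.08,-1.32,.12,-2.74]);HI=np.array([2.62,2.09,1.32,2.57,4.46,2,2.74])
Z=np.array([0,0,1.])
def fk(q,k,sg):
    a,b,d1,d3,d5,d7,o3,o4=k
    r=lambda ax,t:Ro.from_euler(ax,t)
    R=r('z',sg[0]*q[0]+a);p=d1*Z;R=R*r('y',q[1]);p=p+R.apply([o3,0,d3])
    R=R*r('z',sg[1]*q[2])*r('y',q[3]);p=p+R.apply([o4,0,d5])
    R=R*r('z',sg[2]*q[4])*r('y',q[5]);p=p+R.apply([0,0,d7]);return R*r('z',sg[3]*q[6]+b),p
E
python3 - <<'E'
from kin import *
from cell import sensors
s=sensors.observe()
D=[(np.array([1.04938452,.43518898,.02496629,1.57409924,-.01162175,1.13401335,-.07511412]),np.array([-3.07152386,-.652624852,.00069]),np.array([.25393242,-.57055407,.24496517])),(s["joints"],s["ee_rot"],s["position"])]
best=[]
for sg in itertools.product((1,-1),repeat=4):
  for a0,b0 in itertools.product((-2.2,0,2.2),(0,1.57,3.14,-1.57)):
    def f(k):
        e=[]
        for q,rv,p in D:
            R,pp=fk(q,k,sg);e+=[(R*Ro.from_rotvec(rv).inv()).as_rotvec(),(pp-p)*3]
        return np.r_[np.concatenate(e),.02*k[6:]]
    r=least_squares(f,[a0,b0,.35,.4,.4,.2,0,0]);best.append((r.cost,sg,r.x.round(4)))
best.sort(key=lambda t:t[0])
for b in best[:8]:print(b)
E
```

```text
(np.float64(0.0005429020864031222), (-1, -1, -1, -1), array([-0.0201,  1.5541,  4.7523, -1.3363,  1.9813,  1.1824, -0.0082,
        1.409 ]))
(np.float64(0.0005429020864031285), (-1, -1, -1, -1), array([-0.0201, -4.7291,  4.7523, -1.3363,  1.9813,  1.1824, -0.0082,
        1.409 ]))
(np.float64(0.0005429020864031297), (-1, -1, -1, -1), array([-0.0201,  1.5541,  4.7523, -1.3363,  1.9813,  1.1824, -0.0082,
        1.409 ]))
(np.float64(0.0005429020864031307), (-1, -1, -1, -1), array([-0.0201,  7.8373,  4.7523, -1.3363,  1.9813,  1.1824, -0.0082,
        1.409 ]))
(np.float64(0.0005429020864031361), (-1, -1, -1, -1), array([-0.0201,  1.5541,  4.7523, -1.3363,  1.9813,  1.1824, -0.0082,
        1.409 ]))
(np.float64(0.0005429020864031397), (-1, -1, -1, -1), array([-0.0201,  1.5541,  4.7523, -1.3363,  1.9813,  1.1824, -0.0082,
        1.409 ]))
(np.float64(0.0005429020864031416), (-1, -1, -1, -1), array([-0.0201,  1.5541,  4.7523, -1.3363,  1.9813,  1.1824, -0.0082,
        1.409 ]))
(np.float64(0.0005429020864031425), (-1, -1, -1, -1), array([-0.0201,  1.5541,  4.7523, -1.3363,  1.9813,  1.1824, -0.0082,
        1.409 ]))
```

```bash
cat > log.py <<'E'
from cell import sensors
import json,sys
s=sensors.observe();d={k:s[k].tolist() for k in("joints","ee_rot","position")}
open("data.jsonl","a").write(json.dumps(d)+"\n")
print(s["clock"],s["joints"].round(3),s["position"].round(4),s["ee_rot"].round(3),s["force"].round(1),s["ft_torque"].round(2),round(s["width"]*91.8,1),s["gripper_force"])
E
python3 log.py
python3 - <<'E'
from h import *
print(delta(Ro.from_rotvec([-3.0715,-.6526,0]),[.2539,-.5706,.2450]))
E
```

```text
1.95 [ 2.615 -0.17  -1.267  2.569 -1.317  1.039  0.738] [ 0.3083 -0.166   0.2477] [-2.822  0.016 -1.262] [-0.2  1.1  0.2] [-0.04  0.87  0.03] 91.8 0.0
[-0.1433  0.5206  0.2578 -0.0544 -0.4046 -0.0027]
```

Request:
{"fn": "arm_command", "kwargs": {
  "deltas": [-0.143, 0.521, 0.258, -0.054, -0.405, 0.05, 91.8, -0.143, 0.521, 0.258, -0.054, -0.405, 0.05, 91.8, -0.143, 0.521, 0.258, -0.054, -0.405, 0.05, 91.8, -0.143, 0.521, 0.258, -0.054, -0.405, 0.05, 91.8]
}}

```text
clock: 2.35
position: [0.2854, -0.282, 0.2611]
ee_rot: [-2.974, -0.294, -0.723]
force: [-0.3, 1.1, -0.0]
width: 1.0
gripper_force: 0.0
```

```bash
python3 log.py
python3 - <<'E'
from h import *
print(delta(Ro.from_rotvec([-3.0715,-.6526,0]),[.2539,-.5706,.2950]))
E
```

```text
2.35 [ 2.216  0.14  -1.231  2.151 -0.439  0.829 -0.094] [ 0.2854 -0.282   0.2611] [-2.974 -0.294 -0.723] [-0.3  1.1 -0. ] [0.03 0.62 0.03] 91.8 0.0
[-0.104   0.2871  0.1388 -0.0315 -0.2886  0.0339]
```

Request:
{"fn": "arm_command", "kwargs": {
  "deltas": [-0.104, 0.287, 0.139, 0.0, -0.2, 0.034, 91.8, -0.104, 0.287, 0.139, 0.0, -0.2, 0.034, 91.8, -0.104, 0.287, 0.139, 0.0, -0.2, 0.034, 91.8, -0.104, 0.287, 0.139, 0.0, -0.2, 0.034, 91.8]
}}

```text
clock: 2.75
position: [0.285, -0.4479, 0.2885]
ee_rot: [-3.07, -0.644, -0.012]
force: [-0.2, -0.0, 0.8]
width: 1.002
gripper_force: 0.0
```

```bash
python3 log.py
cat > ident.py <<'E'
from kin import *
import json
D=[(np.array([1.04938452,.43518898,.02496629,1.57409924,-.01162175,1.13401335,-.07511412]),np.array([-3.07152386,-.652624852,.00069]),np.array([.25393242,-.57055407,.24496517]))]
D+=[tuple(np.array(d[k]) for k in("joints","ee_rot","position")) for d in map(json.loads,open("data.jsonl"))]
sg=(-1,-1,-1,-1)
def f(k,w=.002):
    e=[]
    for q,rv,p in D:
        R,pp=fk(q,k,sg);e+=[(R*Ro.from_rotvec(rv).inv()).as_rotvec(),(pp-p)*3]
    return np.r_[np.concatenate(e),w*(k-[0,1.57,.35,.4,.4,.2,0,0])]
r=least_squares(f,[0,1.57,.35,.4,.4,.2,0,0])
if __name__=="__main__":print(len(D),r.x.round(4));print(f(r.x,0)[:6*len(D)].reshape(-1,6).round(4))
E
python3 ident.py
```

```text
2.75 [ 1.602  0.397 -0.939  1.683  0.327  1.232 -0.567] [ 0.285  -0.4479  0.2885] [-3.07  -0.644 -0.012] [-0.2 -0.   0.8] [0.01 0.05 0.02] 92.0 0.0
4 [-0.0693  1.5092  0.205   0.6306  0.4223  0.3162 -0.0107  0.05  ]
[[ 0.     -0.0001 -0.0077  0.018   0.0338 -0.0133]
 [-0.0459 -0.0009 -0.0283  0.0121  0.0051 -0.0019]
 [-0.0278 -0.0058 -0.0147 -0.0182 -0.0164  0.0096]
 [-0.0004 -0.0004 -0.0077  0.0221 -0.0104  0.0057]]
```

```bash
cat > kin2.py <<'E'
import numpy as np,json
from scipy.optimize import least_squares
from scipy.spatial.transform import Rotation as Ro
LO=np.array([-2.62,-.44,-1.27,.08,-1.32,.12,-2.74]);HI=np.array([2.62,2.09,1.32,2.57,4.46,2,2.74])
D=[(np.array([1.04938452,.43518898,.02496629,1.57409924,-.01162175,1.13401335,-.07511412]),np.array([-3.07152386,-.652624852,.00069]),np.array([.25393242,-.57055407,.24496517]))]
D+=[tuple(np.array(d[k]) for k in("joints","ee_rot","position")) for d in map(json.loads,open("data.jsonl"))]
# product of exponentials: at q=0 axes z,y,z,y,z,y,z with small tilts; offsets at each joint
AX=[-np.eye(3)[2],np.eye(3)[1]]*3+[-np.eye(3)[2]]
N0=np.array([[0,0,.2],[0,0,.1],[0,0,.3],[0,0,.3],[0,0,.2],[0,0,.15],[0,0,.15]])
def fk(q,k):
    off=k[:21].reshape(7,3);dq=k[21:28]
    R=Ro.identity();p=np.zeros(3)
    for i in range(7):
        R=R*Ro.from_rotvec(AX[i]*(q[i]+dq[i]));p=p+R.apply(off[i])
    return R*Ro.from_rotvec(k[28:31]),p
K0=np.r_[N0.ravel(),np.zeros(7),0,0,1.57]
WT=np.r_[np.tile([.02,.02,.003],7),np.full(7,.3),.3,.3,.01]
def res(k,w=1):
    e=[]
    for q,rv,p in D:
        R,pp=fk(q,k);e+=[(R*Ro.from_rotvec(rv).inv()).as_rotvec(),(pp-p)*3]
    return np.r_[np.concatenate(e),w*.1*WT*(k-K0)]
K=least_squares(res,K0).x
def ik(R,p,q0):
    f=lambda q:np.r_[(fk(q,K)[0]*R.inv()).as_rotvec(),(fk(q,K)[1]-p)*3,.003*(q-q0)]
    r=least_squares(f,np.clip(q0,LO+.01,HI-.01),bounds=(LO,HI));return r.x,np.abs(f(r.x)[:6]).max()
E
python3 - <<'E'
from kin2 import *
print(K[:21].reshape(7,3).round(3),K[21:].round(3));print(res(K,0)[:6*len(D)].reshape(-1,6).round(4))
E
```

```text
[[-0.001 -0.017  0.274]
 [ 0.001 -0.017  0.18 ]
 [-0.    -0.009  0.38 ]
 [ 0.002 -0.009  0.264]
 [ 0.     0.001  0.164]
 [-0.001  0.001  0.177]
 [ 0.002 -0.003  0.177]] [-0.    -0.     0.     0.     0.    -0.    -0.    -0.     0.     1.571]
[[-0.  0. -0.  0.  0. -0.]
 [-0. -0. -0.  0. -0. -0.]
 [ 0.  0.  0. -0. -0. -0.]
 [-0. -0.  0.  0.  0.  0.]]
```

```bash
cat > sim.py <<'E'
from kin2 import *
VM=.7*np.array([2.22,2.22,3.01,3.01,3.14,3.14,3.14])
def jac(q):
    R,p=fk(q,K);J=np.zeros((6,7))
    for i in range(7):
        d=q.copy();d[i]+=1e-5;R2,p2=fk(d,K);J[:3,i]=(R2*R.inv()).as_rotvec()/1e-5;J[3:,i]=(p2-p)/1e-5
    return J
def go(q,R,p,rows,dt=.02,null=0,lam=1e-3):
    q=q.copy()
    for i in range(int(rows*.1/dt)):
        Rc,pc=fk(q,K);w=(R*Rc.inv()).as_rotvec();v=p-pc
        w=w*min(1,np.radians(85.9)*dt/(np.linalg.norm(w)+1e-9));v=v*min(1,.5*dt/(np.linalg.norm(v)+1e-9))
        J=jac(q);act=np.ones(7,bool)
        for _ in range(4):
            Ja=J*act;dq=Ja.T@np.linalg.solve(Ja@Ja.T+lam*np.eye(6),np.r_[w,v])
            n=q+dq;bad=((n<LO)|(n>HI))&act
            if not bad.any():break
            act&=~bad
        dq*=min(1,(VM*dt/np.maximum(abs(dq),1e-9)).min());q=np.clip(q+dq,LO,HI)
    return q
if __name__=="__main__":
    q0=D[0][0];R0,p0=fk(q0,K)
    R=Ro.from_rotvec(np.pi/2*np.array([.103,-.551,-.277]))*R0;p=p0+[.14,.643,-.035]
    np.set_printoptions(precision=3,suppress=True)
    print(D[1][0])
    for lam in(1e-4,1e-3,1e-2):print(lam,go(q0,R,p,19,lam=lam))
    # wanted poses from a neutral arm
    from h import Rt,W
    P=(.596,.123,-.045);S=(.6063,-.1019,-.3701)
    for n,pp,x,t in(("levtop",P,[-.063-.05,-.113,.27],50),("levend",P,[-.02,-.113,.12],55),("wheel",P,[-.046,0,.18],40),("pull",P,[-.15,0,.17],40),("above stand",S,[-.046,0,.2],40),("stand",S,[-.046,0,.052],40)):
        Rg,pg=Rt(pp[2],np.radians(t)),W(pp,x)[0]
        for s7 in(1,):
            q,e=ik(Rg,pg,np.array([-.15,.5,0,1.9,0,.4,1.4]));q2,e2=ik(Rg,pg,np.array([-.15,.5,0,1.9,0,.4,-1.6]));print(n,pg.round(3),q,round(e,4),q2,round(e2,4))
E
python3 sim.py
```

```text
[ 2.615 -0.17  -1.267  2.569 -1.317  1.039  0.738]
0.0001 [ 2.41  -0.038 -1.137  2.469 -1.306  0.878  0.652]
0.001 [ 1.632 -0.421 -0.499  2.56  -1.307  0.983  0.332]
0.01 [ 0.671 -0.44  -0.588  2.564 -1.318  0.223 -0.39 ]
levtop [0.478 0.015 0.27 ] [ 1.143 -0.251 -1.158  2.416 -1.32   0.12  -0.451] 0.0799 [ 0.51  -0.155 -0.703  2.425  0.942  0.12  -2.74 ] 0.0855
levend [0.571 0.011 0.12 ] [-1.072  0.357  1.031  2.318 -1.32   0.12  -0.531] 0.3456 [-0.289  0.226  0.129  2.265  1.005  0.12  -2.74 ] 0.3591
wheel [0.55  0.125 0.18 ] [-0.348  0.238 -0.218  2.352  1.703  0.42   2.541] 0.0 [-1.288  0.273  0.936  2.329  0.712  0.12  -2.74 ] 0.0716
pull [0.446 0.13  0.17 ] [-0.444  0.147 -0.342  2.542  1.686  0.539  2.341] 0.0 [-1.758  0.272  1.32   2.484  0.625  0.12  -2.74 ] 0.1115
above stand [ 0.563 -0.085  0.2  ] [-0.112  0.188 -0.021  2.339  1.629  0.319  2.684] 0.0 [-0.882  0.216  0.908  2.326  0.788  0.12  -2.74 ] 0.0532
stand [ 0.563 -0.085  0.052] [ 0.173  0.58  -0.392  2.429  2.307  0.701  1.99 ] 0.0 [-0.458  0.464  0.449  2.231  0.714  0.12  -2.74 ] 0.2324
```

```bash
cat > multi.py <<'E'
from sim import *
from h import Rt,W
np.set_printoptions(precision=2,suppress=True)
P=(.596,.123,-.045);S=(.6063,-.1019,-.3701)
rng=np.random.default_rng(0)
def sols(R,p,n=25):
    out=[]
    for i in range(n):
        q,e=ik(R,p,np.array([rng.uniform(-1,.6),.5,rng.uniform(-.8,.8),2,rng.uniform(-1,4),rng.uniform(.2,1.2),rng.uniform(-2.5,2.5)]))
        if e<1e-3: out.append((np.minimum(q-LO,HI-q).min(),q))
    return sorted(out,key=lambda t:-t[0])
if __name__=="__main__":
  for s in(1,-1):
    for n,pp,x,t in(("levtop",P,[-.113,-.113,.27],50),("levend",P,[-.02,-.113,.12],55),("wheel",P,[-.046,0,.18],40),("pull",P,[-.15,0,.17],40),("stand",S,[-.046,0,.052],40)):
        o=sols(Rt(pp[2],np.radians(t),s),W(pp,x)[0]);print(s,n,len(o),*[(round(m,2),q) for m,q in o[:3]])
E
python3 multi.py
```

```text
1 levtop 20 (np.float64(0.03), array([ 0.44, -0.08, -0.74,  2.54,  2.21,  0.28, -0.93])) (np.float64(0.03), array([ 0.31, -0.08, -0.62,  2.54,  2.17,  0.29, -0.89])) (np.float64(0.02), array([ 0.09, -0.09, -0.43,  2.55,  2.1 ,  0.31, -0.83]))
1 levend 18 (np.float64(0.01), array([ 0.55,  0.84, -1.13,  2.56,  2.4 ,  1.29, -0.82])) (np.float64(0.01), array([ 0.54,  0.83, -1.11,  2.56,  2.4 ,  1.28, -0.83])) (np.float64(0.0), array([ 0.47,  0.76, -1.  ,  2.57,  2.44,  1.22, -0.92]))
1 wheel 21 (np.float64(0.24), array([ 0.12,  0.33, -0.8 ,  2.33,  1.67,  0.62, -0.54])) (np.float64(0.24), array([ 0.02,  0.3 , -0.68,  2.33,  1.68,  0.57, -0.55])) (np.float64(0.24), array([ 0.02,  0.3 , -0.67,  2.33,  1.68,  0.57, -0.56]))
1 pull 22 (np.float64(0.05), array([ 0.07,  0.25, -0.94,  2.52,  1.65,  0.71, -0.76])) (np.float64(0.05), array([ 0.06,  0.25, -0.93,  2.52,  1.65,  0.7 , -0.76])) (np.float64(0.05), array([ 0.03,  0.24, -0.89,  2.52,  1.66,  0.69, -0.77]))
1 stand 22 (np.float64(0.17), array([ 0.65,  0.85, -1.09,  2.4 ,  2.06,  1.11, -0.72])) (np.float64(0.17), array([ 0.62,  0.82, -1.0
[... 620 characters left out ...]
.21), array([-0.43,  0.23, -0.12,  2.36,  1.71,  0.4 ,  2.52])) (np.float64(0.2), array([-0.63,  0.23,  0.11,  2.37,  1.76,  0.34,  2.48])) (np.float64(0.2), array([-0.65,  0.23,  0.13,  2.37,  1.76,  0.33,  2.47]))
-1 pull 12 (np.float64(0.05), array([-0.17,  0.18, -0.64,  2.52,  1.67,  0.6 ,  2.37])) (np.float64(0.02), array([-0.52,  0.14, -0.26,  2.55,  1.69,  0.53,  2.33])) (np.float64(0.02), array([-0.54,  0.14, -0.24,  2.55,  1.69,  0.52,  2.33]))
-1 stand 18 (np.float64(0.16), array([ 0.45,  0.67, -0.75,  2.41,  2.16,  0.86,  2.22])) (np.float64(0.16), array([ 0.43,  0.66, -0.72,  2.41,  2.17,  0.85,  2.21])) (np.float64(0.15), array([ 0.24,  0.59, -0.47,  2.42,  2.27,  0.73,  2.05]))
```

```bash
cat > lever.py <<'E'
from sim import *
from h import Rt,W
np.set_printoptions(precision=3,suppress=True)
P=(.596,.123,-.045)
def levpose(th,tilt,P=P,r=.083,yc=-.060,lift=0):
    ph=.262-th;u=np.array([-np.cos(ph),np.sin(ph)]);t=np.array([-np.sin(ph),-np.cos(ph)])
    a=np.array([np.sin(tilt),-np.cos(tilt)]);e=np.array([np.cos(tilt),np.sin(tilt)])
    F=np.array([.014,.190])+r*u-(.0085+.0095*abs(e@t)+lift)*t-.019*a
    return Rt(P[2],tilt,1),W(P,[F[0],yc-.0555,F[1]])[0]
if __name__=="__main__":
    q=D[-1][0]
    wp=[(Rt(-.9,0.0,1),[.42,-.40,.33]),(Rt(-.3,.0,1),[.50,-.2,.36]),(Rt(-.045,.4,1),[.50,-.05,.36])]
    tl=np.radians(50)
    wp+=[levpose(-.1,tl,lift=.03)]+[levpose(th,tl) for th in np.linspace(0,1.8,7)]
    for i,(R,p) in enumerate(wp):
        q=go(q,R,np.array(p),14 if i<4 else 6,lam=1e-5);Rc,pc=fk(q,K)
        print(i,q,"err",np.degrees((R*Rc.inv()).magnitude()).round(1),((p-pc)*1e3).round(1),np.array(p).round(3))
E
python3 lever.py
```

```text
0 [ 1.452  0.587 -1.27   1.504  0.561  1.463  0.841] err 0.0 [-0.  0.  0.] [ 0.42 -0.4   0.33]
1 [ 1.141  0.474 -1.268  1.548  0.454  1.454  1.122] err 0.0 [0. 0. 0.] [ 0.5  -0.2   0.36]
2 [ 1.333 -0.038 -1.251  1.937 -0.066  0.817  1.635] err 0.0 [ 0. -0. -0.] [ 0.5  -0.05  0.36]
3 [ 0.909  0.069 -1.181  2.422  2.09   0.327 -0.701] err 0.0 [ 0. -0.  0.] [0.53  0.01  0.276]
4 [ 0.842  0.189 -1.218  2.501  2.151  0.523 -0.781] err 0.0 [-0.  0.  0.] [0.515 0.011 0.24 ]
5 [ 0.763  0.289 -1.216  2.552  2.172  0.675 -0.819] err 0.0 [-0.  0. -0.] [0.507 0.011 0.215]
6 [ 0.697  0.41  -1.21   2.561  2.173  0.813 -0.806] err 0.2 [-7.9 -0.9 -4.6] [0.508 0.011 0.187]
7 [ 0.652  0.55  -1.21   2.561  2.194  0.954 -0.786] err 0.2 [-11.4  -1.2  -5.2] [0.517 0.011 0.161]
8 [ 0.618  0.667 -1.197  2.568  2.238  1.072 -0.783] err 0.1 [-3.  -0.3 -1. ] [0.534 0.01  0.141]
9 [ 0.599  0.722 -1.161  2.546  2.277  1.099 -0.773] err 0.0 [ 0. -0.  0.] [0.552 0.009 0.128]
10 [ 0.596  0.755 -1.134  2.503  2.301  1.088 -0.743] err 0.0 [0. 0. 0.] [0.573 0.008 0.12 ]
```

Run:
```python
from h import *
s=sensors.observe();r=(Ro.from_rotvec(s["ee_rot"]),s["position"])
print(delta(Rt(-.9,0.0,1),[.42,-.40,.33],r));print(delta(Rt(-.3,.0,1),[.50,-.2,.36],(Rt(-.9,0.,1),np.array([.42,-.4,.33]))))
from lever import *
q=D[-1][0]
for R,p,n in((Rt(-.9,0.0,1),[.42,-.40,.33],10),(Rt(-.3,.0,1),[.50,-.2,.36],6),(*levpose(-.1,np.radians(30),lift=.03),14)):
  q=go(q,R,np.array(p),n,lam=1e-5);print(q)
for i,th in enumerate(np.linspace(0,1.8,9)):
  R,p=levpose(th,np.radians(30+20*max(0,(th-.9)/.9)));q=go(q,R,p,3,lam=1e-5);print(th,q,((p-fk(q,K)[1])*1e3).round(1))
```

```text
[-6.8000e-03 -6.0000e-04  1.1639e+00  1.3500e-01  4.7900e-02  4.1500e-02]
[0.    0.    0.382 0.08  0.2   0.03 ]
[ 1.45   0.589 -1.27   1.501  0.561  1.464  0.51 ]
[ 1.141  0.475 -1.27   1.548  0.455  1.455  1.089]
[ 0.923  0.136 -1.177  2.123  0.543  0.512  0.891]
0.0 [ 0.818  0.154 -1.091  2.208  0.693  0.438  0.721] [ 0. -0. -0.]
0.225 [ 0.742  0.17  -1.027  2.25   0.805  0.403  0.597] [-0.  0. -0.]
0.45 [ 0.649  0.197 -0.947  2.283  0.956  0.376  0.437] [0. 0. 0.]
0.675 [ 0.559  0.236 -0.868  2.306  1.125  0.361  0.264] [ 0. -0. -0.]
0.9 [ 0.498  0.278 -0.814  2.313  1.272  0.361  0.12 ] [ 0. -0.  0.]
1.125 [ 0.473  0.335 -0.821  2.383  1.793  0.417 -0.401] [0. 0. 0.]
1.35 [ 0.511  0.441 -0.914  2.437  2.083  0.602 -0.671] [-0. -0.  0.]
1.575 [ 0.506  0.549 -0.95   2.48   2.252  0.799 -0.808] [-0. -0. -0.]
1.8 [ 0.481  0.652 -0.949  2.51   2.377  0.987 -0.888] [ 0.  0. -0.]
```

Request:
{"fn": "arm_command", "kwargs": {
  "deltas": [0, 0, 0.9, 0.135, 0.05, 0.04, 91.8, 0, 0, 0.9, 0.135, 0.05, 0.04, 91.8, 0, 0, 0.9, 0.135, 0.05, 0.04, 91.8, 0, 0, 0.9, 0.135, 0.05, 0.04, 91.8, 0, 0, 0.9, 0.135, 0.05, 0.04, 91.8, 0, 0, 0.9, 0.135, 0.05, 0.04, 91.8, 0, 0, 0.9, 0.135, 0.05, 0.04, 91.8, 0, 0, 0.9, 0.135, 0.05, 0.04, 91.8, 0, 0, 0.9, 0.135, 0.05, 0.04, 91.8, 0, 0, 0.9, 0.135, 0.05, 0.04, 91.8]
}}

```text
clock: 3.75
position: [0.4204, -0.3954, 0.3278]
ee_rot: [-1.902, -2.482, -0.015]
force: [-0.3, 0.2, -0.2]
width: 0.996
gripper_force: 0.0
```

```bash
python3 log.py
python3 - <<'E'
from h import *
print(delta(Rt(-.15,.3,1),[.48,-.12,.36]))
from sim import *
s=sensors.observe();q=s["joints"];print(fk(q,K)[1]-s["position"])
q=go(q,Rt(-.15,.3,1),np.array([.48,-.12,.36]),12,lam=1e-5);print(q,fk(q,K)[1])
E
```

```text
3.75 [ 1.42   0.575 -1.215  1.491  0.524  1.457  0.458] [ 0.4204 -0.3954  0.3278] [-1.902 -2.482 -0.015] [-0.3  0.2 -0.2] [ 0.01 -0.1   0.04] 91.4 0.0
[-0.1418 -0.1599  0.7308  0.0596  0.2754  0.0322]
[ 2.21393004e-09 -6.63112731e-10 -3.95945388e-09]
[ 1.37860359  0.0853386  -1.26964605  1.85683887  0.10943427  0.96120425
  1.49388677] [ 0.48 -0.12  0.36]
```

Run:
```python
from h import *
from sim import *
T=(Rt(-.045,.5,1),np.array([.47,.0,.36]))
print(delta(*T))
q=sensors.observe()["joints"];q=go(q,*T,15,lam=1e-5);print(q,fk(q,K)[1])
import cv2
# predicted cam projection
R,p=fk(q,K);M=np.array([[0,-.963,-.268],[1,0,0],[0,-.268,.963]]);Rc=(R.as_matrix()@M).T;cp=p+R.apply([.0712,.0013,-.1393])
Kc=np.array([[408.9,0,316.8],[0,408.9,236],[0,0,1]])
for nm,x in(("wheel",[0,0,.21]),("lev",[-.063,-.053,.211]),("foot",[-.07,-.068,.018]),("foot2",[.095,-.068,.018]),("jack",[0,0,.08])):
  print(nm,cv2.projectPoints(W((.596,.123,-.045),x).reshape(1,1,3),cv2.Rodrigues(Rc)[0],-Rc@cp,Kc,None)[0].ravel())
for y in(.046,-.046):print(cv2.projectPoints((p+R.apply([0,y,.019])).reshape(1,1,3),cv2.Rodrigues(Rc)[0],-Rc@cp,Kc,None)[0].ravel())
```

```text
[-0.2197 -0.2748  0.7851  0.0496  0.3954  0.0322]
[ 1.11540368 -0.23486199 -1.01108906  2.0610636  -0.3184139   0.72171522
  1.77991431] [ 4.70000000e-01 -1.33573708e-16  3.60000000e-01]
wheel [467.74756924 251.622697  ]
lev [417.97694871 193.34649391]
foot [372.67713367  74.83997492]
foot2 [360.95999896 196.80817968]
jack [435.62023022 163.66639096]
[423.33909884 298.86589371]
[204.06399608 298.86589371]
```

Request:
{"fn": "arm_command", "kwargs": {
  "deltas": [-0.22, -0.275, 0.785, 0.05, 0.395, 0.032, 91.8, -0.22, -0.275, 0.785, 0.05, 0.395, 0.032, 91.8, -0.22, -0.275, 0.785, 0.05, 0.395, 0.032, 91.8, -0.22, -0.275, 0.785, 0.05, 0.395, 0.032, 91.8, -0.22, -0.275, 0.785, 0.05, 0.395, 0.032, 91.8, -0.22, -0.275, 0.785, 0.05, 0.395, 0.032, 91.8, -0.22, -0.275, 0.785, 0.05, 0.395, 0.032, 91.8, -0.22, -0.275, 0.785, 0.05, 0.395, 0.032, 91.8, -0.22, -0.275, 0.785, 0.05, 0.395, 0.032, 91.8, -0.22, -0.275, 0.785, 0.05, 0.395, 0.032, 91.8, -0.22, -0.275, 0.785, 0.05, 0.395, 0.032, 91.8, -0.22, -0.275, 0.785, 0.05, 0.395, 0.032, 91.8, -0.22, -0.275, 0.785, 0.05, 0.395, 0.032, 91.8]
}}

```text
clock: 5.05
position: [0.471, -0.001, 0.3616]
ee_rot: [0.073, 2.638, -0.013]
force: [-0.2, 0.1, -0.4]
width: 1.001
gripper_force: 0.0
```

```bash
python3 log.py
python3 - <<'E'
from h import *
c=optics.calibration("wrist");im=optics.get_image("wrist");cv2.imwrite("pics/w2raw.png",im);np.savez("w2.npz",rvec=c["rvec"],tvec=c["tvec"],K=c["camera_matrix"])
cv2.imwrite("pics/w2.png",cv2.resize(im[40:340,240:640],(800,600),interpolation=3))
E
```

```text
5.05 [ 1.137 -0.241 -1.021  2.058 -0.334  0.725  1.789] [ 0.471  -0.001   0.3616] [ 0.073  2.638 -0.013] [-0.2  0.1 -0.4] [0.16 0.44 0.01] 91.9 0.0
```

View pics/w2.png

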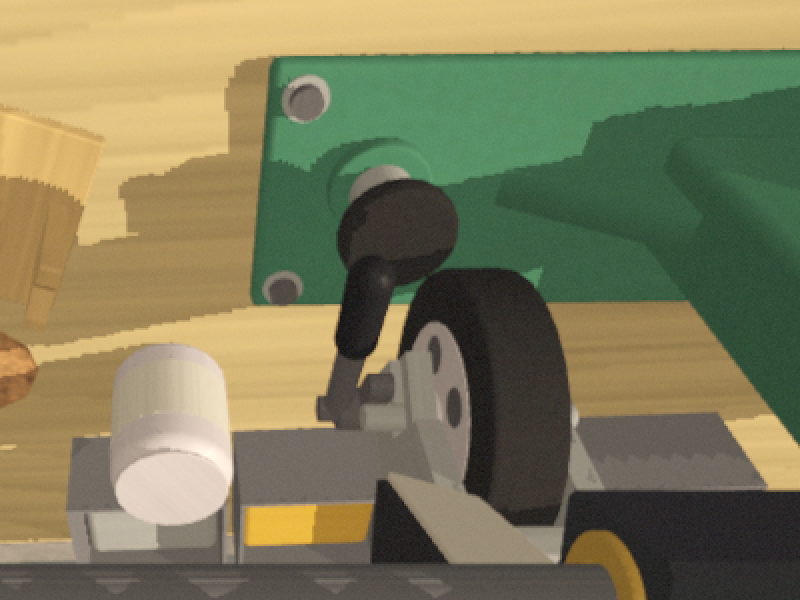

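Crop w2: foot corners at crop (272,57) and (252,303), front edge reaching (800,50). Grip runs from about (371,266) to (356,348), jack disc centred at (398,232), tyre right edge at x≈569 and lowest edge at row 268.

```bash
cat > fitp.py <<'E'
from h import *
w=np.load("w2.npz")
def pw(X):return (cv2.projectPoints(np.float64(X).reshape(-1,1,3),w["rvec"],w["tvec"],w["K"],None)[0][:,0]-[240,40])*2
def lev(th,r,y=-.053):
    ph=.262-th;return [.014-r*np.cos(ph),y,.19+r*np.sin(ph)]
g=np.linspace(0,2*np.pi,120)
def tyre(p):return pw(W(p,np.concatenate([np.c_[.062*np.cos(g),0*g+y,.21+.062*np.sin(g)] for y in(-.014,.014)])))
def jack(p):return pw(W(p,np.c_[.032*np.cos(g),.032*np.sin(g),.08+0*g]))
def f(k):
    p=k[:3];a=pw(W(p,[[-.07,-.068,.018],[.095,-.068,.018],[-.07,.20,.018],lev(k[3],.1),lev(k[3],.05)]))
    e=[a[0]-[271,56],a[1]-[251,303],[(a[2]-[800,50])@[.013,1]],(a[3]-[371,266])*.5,(a[4]-[356,348])*.5]
    t=tyre(p);j=jack(p);e+=[[t[:,0].max()-569,t[:,1].min()-268,j[:,0].min()-338,j[:,0].max()-459]]
    return np.concatenate(e)
if __name__=="__main__":
    r=least_squares(f,[.596,.123,-.045,.05],loss="soft_l1",f_scale=3);print(r.x.round(4),f(r.x).round(1));j=jack(r.x);print(j.min(0),j.max(0))
    o=[("top",[[-.07,-.068,.018],[-.07,.278,.018],[.095,-.068,.018]],[[270.6,269],[147.2,269],[271,212.6]]),("scene",[[-.07,-.068,.018],[.095,-.068,.018],[.095,.278,.018]],[[346.5,230],[380,268.8],[465.3,210]])]
    for n,P,q in o:print(n,(proj(W(r.x[:3],P),n)-q).round(1).tolist())
E
python3 fitp.py
```

```text
[ 0.5927  0.1221 -0.0359 -0.0375] [-2.7  4.8 -2.4  4.1  0.5  2.7  0.5 -3.9 -1.8  4.3 -6.8 -1.   0.8]Traceback (most recent call last):
  File "fitp.py", line 15, in <module>
    r=least_squares(f,[.596,.123,-.045,.05],loss="soft_l1",f_scale=3);print(r.x.round(4),f(r.x).round(1));j=jack(r.x);print(j.min(0),j.max(0))
                                                                                                            ~~~~^^^^^
  File "fitp.py", line 8, in jack
    def jack(p):return pw(W(p,np.c_[.032*np.cos(g),.032*np.sin(g),.08+0*g]))
                          ~^^^^^^^^^^^^^^^^^^^^^^^^^^^^^^^^^^^^^^^^^^^^^^^^
  File "h.py", line 9, in W
    x,y,a=p;P=np.atleast_2d(P);c,s=np.cos(a),np.sin(a)
    ^^^^^
ValueError: too many values to unpack (expected 3)
```

```bash
cat > plan1.py <<'E'
from h import *
from sim import *
from lever import levpose
PP=(.594,.122,-.038)
s=sensors.observe();ref=(Ro.from_rotvec(s["ee_rot"]),s["position"]);q=s["joints"]
np.set_printoptions(precision=3,suppress=True)
E
python3 - <<'E'
from plan1 import *
R,p=levpose(-.1,np.radians(30),PP,lift=.03);print(delta(R,p,ref));q=go(q,R,p,12,lam=1e-5);print(q,fk(q,K)[1]-p,p)
r2=(R,p)
for th in np.linspace(0,1.8,10):
    R,p=levpose(th,np.radians(30+20*max(0,(th-.8)/1)),PP);q=go(q,R,p,3,lam=1e-5);print(round(th,2),delta(R,p,r2),q[3:],((fk(q,K)[1]-p)*1e3).round(1))
E
```

```text
[-0.003 -0.013  0.01   0.062  0.01  -0.083]
[ 0.91   0.136 -1.155  2.116  0.522  0.511  0.923] [0. 0. 0.] [0.533 0.009 0.279]
0.0 [ 0.     0.     0.    -0.015  0.001 -0.036] [2.201 0.667 0.434 0.76 ] [0. 0. 0.]
0.2 [ 0.     0.     0.    -0.021  0.001 -0.053] [2.239 0.762 0.4   0.655] [ 0.  0. -0.]
0.4 [ 0.     0.     0.    -0.022  0.001 -0.072] [2.271 0.889 0.373 0.52 ] [ 0. -0. -0.]
0.6 [ 0.     0.     0.    -0.02   0.001 -0.09 ] [2.295 1.037 0.353 0.367] [-0.  0.  0.]
0.8 [ 0.     0.     0.    -0.014  0.001 -0.107] [2.308 1.188 0.344 0.217] [-0.  0. -0.]
1.0 [-0.002 -0.044 -0.    -0.008  0.    -0.121] [ 2.371  1.672  0.35  -0.273] [-0.  0. -0.]
1.2 [-0.003 -0.089 -0.     0.001 -0.    -0.134] [ 2.417  1.996  0.487 -0.582] [0. 0. 0.]
1.4 [-0.005 -0.133 -0.     0.012 -0.001 -0.145] [ 2.456  2.175  0.651 -0.737] [0. 0. 0.]
1.6 [-0.007 -0.178 -0.     0.025 -0.001 -0.153] [ 2.486  2.298  0.811 -0.828] [0. 0. 0.]
1.8 [-0.008 -0.222  0.     0.039 -0.002 -0.159] [ 2.506  2.396  0.96  -0.886] [0. 0. 0.]
```

Request:
{"fn": "arm_command", "kwargs": {
  "deltas": [-0.003, -0.013, 0.01, 0.062, 0.01, -0.083, 91.8, -0.003, -0.013, 0.01, 0.062, 0.01, -0.083, 91.8, -0.003, -0.013, 0.01, 0.062, 0.01, -0.083, 91.8, -0.003, -0.013, 0.01, 0.062, 0.01, -0.083, 91.8, -0.003, -0.013, 0.01, 0.062, 0.01, -0.083, 91.8, -0.003, -0.013, 0.01, 0.062, 0.01, -0.083, 91.8]
}}

```text
clock: 5.7
position: [0.5323, 0.0106, 0.2781]
ee_rot: [0.044, 2.619, -0.012]
force: [-1.1, 0.4, 0.2]
width: 0.999
gripper_force: 0.0
```

```bash
python3 log.py
python3 - <<'E'
from plan1 import *
print(delta(*levpose(0,np.radians(30),PP)),delta(*levpose(1.8,np.radians(50),PP)))
E
```

```text
5.7 [ 0.933  0.145 -1.188  2.115  0.542  0.518  0.908] [0.5323 0.0106 0.2781] [ 0.044  2.619 -0.012] [-1.1  0.4  0.2] [0.1  0.48 0.02] 91.7 0.0
[-0.    -0.001 -0.003 -0.014 -0.001 -0.035] [-0.008 -0.223 -0.003  0.04  -0.003 -0.158]
```

Lever swing, first 10 rows to about 0.8 rad.

Request:
{"fn": "arm_command", "kwargs": {
  "deltas": [0, 0, 0, -0.01, -0.001, -0.02, 91.8, 0, 0, 0, -0.015, -0.001, -0.036, 91.8, 0, 0, 0, -0.018, -0.001, -0.045, 91.8, 0, 0, 0, -0.021, -0.001, -0.053, 91.8, 0, 0, 0, -0.022, -0.001, -0.063, 91.8, 0, 0, 0, -0.022, -0.001, -0.072, 91.8, 0, 0, 0, -0.021, -0.001, -0.081, 91.8, 0, 0, 0, -0.02, -0.001, -0.09, 91.8, 0, 0, 0, -0.017, -0.001, -0.099, 91.8, 0, 0, 0, -0.014, -0.001, -0.107, 91.8]
}}

```text
clock: 6.7
position: [0.5173, 0.0055, 0.1719]
ee_rot: [0.05, 2.617, -0.022]
force: [-5.1, -5.1, 0.2]
width: 0.995
gripper_force: 3.0
```

```bash
python3 log.py
python3 - <<'E'
from plan1 import *
for th in(.8,1,1.2,1.4,1.6,1.75,1.8):print(th,delta(*levpose(th,np.radians(30+20*max(0,(th-.8)/1)),PP)))
E
```

```text
6.7 [ 0.532  0.256 -0.83   2.309  1.194  0.354  0.217] [0.5173 0.0055 0.1719] [ 0.05   2.617 -0.022] [-5.1 -5.1  0.2] [-0.81  1.28 -0.24] 91.3 3.0496694147586823
0.8 [ 0.004 -0.     0.001  0.001  0.004 -0.001]
1 [ 0.002 -0.044  0.002  0.008  0.004 -0.015]
1.2 [ 0.001 -0.089  0.002  0.017  0.003 -0.027]
1.4 [-0.001 -0.133  0.002  0.028  0.003 -0.038]
1.6 [-0.003 -0.178  0.002  0.041  0.002 -0.046]
1.75 [-0.004 -0.211  0.002  0.051  0.002 -0.051]
1.8 [-0.005 -0.222  0.002  0.055  0.002 -0.052]
```

Run:
```python
from h import *
a=optics.get_image("wrist");b=optics.get_image("scene")
m=np.hstack([cv2.resize(a[100:480,230:550],(400,475),interpolation=3),cv2.resize(b[140:260,330:430],(396,475),interpolation=3)]);cv2.imwrite("pics/m1.png",m)
```

```text
(no output)
```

View pics/m1.png

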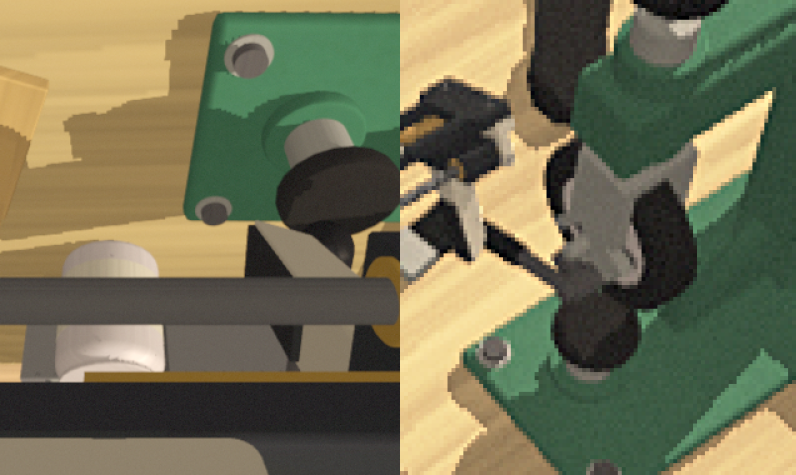

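Run:
```python
from h import *
from fitp import lev
PP=(.594,.122,-.038)
for th in(0,.2,.4,.6,.8,1.):print(th,((proj(W(PP,[lev(th,.1),lev(th,.06)]),"scene")-[330,140])*3.96+[400,0]).round().tolist())
s=sensors.observe();R=Ro.from_rotvec(s["ee_rot"]);c=W(PP,[0,0,0])[0]
for y in(.046,.0555,.065):
    X=s["position"]+R.apply([0,y,.019]);d=X-c;a=PP[2];print("fingertip press frame",(d[0]*np.cos(a)+d[1]*np.sin(a)).round(4),(-d[0]*np.sin(a)+d[1]*np.cos(a)).round(4),X[2].round(4))
print(lev(.8,.083))
```

```text
0 [[471.0, 170.0], [507.0, 218.0]]
0.2 [[467.0, 184.0], [504.0, 226.0]]
0.4 [[466.0, 202.0], [503.0, 237.0]]
0.6 [[469.0, 223.0], [504.0, 249.0]]
0.8 [[475.0, 247.0], [508.0, 263.0]]
1.0 [[484.0, 271.0], [513.0, 278.0]]
fingertip press frame -0.0624 -0.0732 0.155
fingertip press frame -0.0623 -0.0637 0.1549
fingertip press frame -0.0623 -0.0542 0.1548
[np.float64(-0.05727502469132047), -0.053, np.float64(0.1474691775855244)]
```

Request:
{"fn": "arm_command", "kwargs": {
  "deltas": [0, 0, 0, -0.006, -0.004, 0.01, 91.8, 0, 0, 0, -0.012, -0.004, 0.02, 91.8, 0, 0, 0, -0.012, 0.006, 0.02, 91.8, 0, 0, 0, -0.012, 0.006, 0.02, 91.8]
}}

```text
clock: 7.2
position: [0.5071, 0.0148, 0.1937]
ee_rot: [0.046, 2.614, -0.016]
force: [0.4, -0.3, -0.2]
width: 0.999
gripper_force: 0.0
```

```bash
python3 log.py
python3 - <<'E'
from plan1 import *
for th in(.4,.6,.8,1,1.2,1.4,1.6,1.75,1.8):print(th,delta(*levpose(th,np.radians(30+20*max(0,(th-.8)/1)),PP)))
a=optics.get_image("wrist");b=optics.get_image("scene")
cv2.imwrite("pics/m2.png",np.hstack([cv2.resize(a[100:480,230:550],(400,475),interpolation=3),cv2.resize(b[140:260,330:430],(396,475),interpolation=3)]))
E
```

```text
7.2 [ 0.597  0.201 -0.904  2.3    1.02   0.36   0.371] [0.5071 0.0148 0.1937] [ 0.046  2.614 -0.016] [ 0.4 -0.3 -0.2] [ 0.09  0.41 -0.01] 91.7 0.0
0.4 [ 0.002  0.003 -0.001  0.003 -0.005  0.013]
0.6 [ 0.002  0.003 -0.001  0.005 -0.005 -0.005]
0.8 [ 0.002  0.003 -0.001  0.011 -0.005 -0.022]
1 [ 0.    -0.042 -0.001  0.018 -0.006 -0.036]
1.2 [-0.001 -0.086 -0.001  0.027 -0.006 -0.049]
1.4 [-0.003 -0.131 -0.001  0.038 -0.006 -0.06 ]
1.6 [-0.005 -0.175 -0.001  0.051 -0.007 -0.068]
1.75 [-0.006 -0.208 -0.001  0.061 -0.007 -0.073]
1.8 [-0.006 -0.22  -0.001  0.065 -0.008 -0.074]
```

Free again (no force). Push down the arc to about 1.3.

Request:
{"fn": "arm_command", "kwargs": {
  "deltas": [0, 0, 0, 0.002, 0, 0.004, 91.8, 0, 0, 0, 0.005, 0, -0.005, 91.8, 0, 0, 0, 0.008, 0, -0.014, 91.8, 0, 0, 0, 0.011, 0, -0.022, 91.8, 0, -0.02, 0, 0.014, 0, -0.029, 91.8, 0, -0.042, 0, 0.018, 0, -0.036, 91.8, -0.001, -0.064, 0, 0.022, 0, -0.043, 91.8, -0.001, -0.086, 0, 0.027, 0, -0.049, 91.8, -0.002, -0.108, 0, 0.032, 0, -0.055, 91.8]
}}

```text
clock: 8.2
position: [0.5389, 0.0134, 0.1369]
ee_rot: [0.045, 2.445, -0.018]
force: [-2.1, -6.6, 1.1]
width: 1.001
gripper_force: 3.2
```

```bash
python3 log.py
python3 - <<'E'
from plan1 import *
for th in(1.3,1.4,1.5,1.6,1.7,1.75,1.8,1.85):print(th,delta(*levpose(th,np.radians(30+20*max(0,(th-.8)/1)),PP)))
a=optics.get_image("wrist");b=optics.get_image("scene")
cv2.imwrite("pics/m2.png",np.hstack([cv2.resize(a[100:480,230:550],(400,475),interpolation=3),cv2.resize(b[140:260,330:430],(396,475),interpolation=3)]))
E
```

```text
8.2 [ 0.464  0.41  -0.849  2.44   2.109  0.561 -0.703] [0.5389 0.0134 0.1369] [ 0.045  2.445 -0.018] [-2.1 -6.6  1.1] [-0.96  1.01 -0.79] 91.9 3.2336419075727463
1.3 [ 0.001 -0.001 -0.001  0.    -0.005  0.002]
1.4 [-0.    -0.023 -0.001  0.006 -0.005 -0.003]
1.5 [-0.001 -0.045 -0.001  0.012 -0.005 -0.007]
1.6 [-0.002 -0.068 -0.001  0.019 -0.006 -0.011]
1.7 [-0.003 -0.09  -0.001  0.026 -0.006 -0.015]
1.75 [-0.003 -0.101 -0.001  0.029 -0.006 -0.016]
1.8 [-0.004 -0.112 -0.001  0.033 -0.006 -0.017]
1.85 [-0.004 -0.123 -0.001  0.037 -0.006 -0.018]
```

View pics/m2.png

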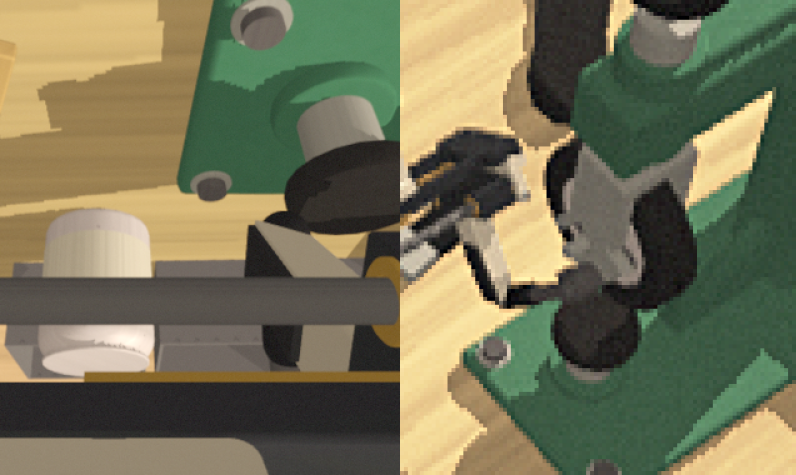

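Picture m2: the lever is about 1.15 open (scene crop handle (505,295)–(580,285)), with the finger resting on its edge. The side force means it is only on the handle's flank, so I'll back off, yaw the tool about 20°, and re-engage with more overlap.

```bash
cat > lever2.py <<'E'
from plan1 import *
def lp2(th,tilt=np.radians(50),psi=.35,P=PP,r=.085,yc=-.047,lift=0):
    ph=.262-th;u=np.array([-np.cos(ph),0,np.sin(ph)]);t=np.array([-np.sin(ph),0,-np.cos(ph)])
    Rl=Rt(psi,tilt,1);M=Rl.as_matrix();e=M[:,0];y=M[:,1]
    F=np.array([.014,0,.190])+r*u-(.0085+.0095*abs(e@t)+.0095*abs(y@t)+lift)*t;F[1]=yc
    T=F-Rl.apply([0,.0555,.019])
    return Ro.from_euler('z',P[2])*Rl,W(P,T)[0]
E
python3 - <<'E'
from lever2 import *
print(ref[1])
for th,l,ti in((1.0,.02,40),(1.2,.005,43),(1.4,0,47),(1.6,0,50),(1.75,0,50),(1.85,0,50)):
    T=lp2(th,np.radians(ti),lift=l);q=go(q,*T,6,lam=1e-5);print(th,delta(*T,ref),q,((fk(q,K)[1]-T[1])*1e3).round(1))
E
```

```text
[0.538 0.014 0.135]
1.0 [ 0.001 -0.004  0.222 -0.01   0.007  0.035] [ 0.826  0.36  -0.991  2.395  2.468  0.188 -0.579] [ 0. -0.  0.]
1.2 [ 0.005 -0.037  0.222  0.009  0.006  0.01 ] [ 0.832  0.508 -1.037  2.417  2.543  0.367 -0.587] [-0.  0.  0.]
1.4 [ 0.011 -0.081  0.221  0.024  0.005 -0.004] [ 0.848  0.635 -1.074  2.441  2.639  0.527 -0.602] [ 0. -0.  0.]
1.6 [ 0.016 -0.115  0.221  0.037  0.005 -0.012] [ 0.85   0.723 -1.081  2.449  2.71   0.629 -0.604] [ 0. -0.  0.]
1.75 [ 0.016 -0.115  0.221  0.048  0.004 -0.016] [ 0.836  0.738 -1.066  2.427  2.711  0.625 -0.594] [0. 0. 0.]
1.85 [ 0.016 -0.115  0.221  0.055  0.004 -0.018] [ 0.827  0.746 -1.057  2.411  2.71   0.619 -0.587] [-0.  0. -0.]
```

Request:
{"fn": "arm_command", "kwargs": {
  "deltas": [0, 0, 0, -0.012, -0.004, 0.014, 91.8, 0, 0, 0, -0.015, -0.004, 0.035, 91.8, 0, 0, 0.11, -0.013, 0.002, 0.035, 91.8, 0.001, -0.004, 0.222, -0.01, 0.007, 0.035, 91.8, 0.001, -0.004, 0.222, -0.01, 0.007, 0.035, 91.8, 0.001, -0.004, 0.222, -0.01, 0.007, 0.035, 91.8, 0.001, -0.004, 0.222, -0.01, 0.007, 0.035, 91.8]
}}

```text
clock: 9.0
position: [0.5287, 0.0216, 0.1719]
ee_rot: [-0.379, 2.417, 0.14]
force: [0.6, 0.9, 0.4]
width: 1.0
gripper_force: 0.0
```

```bash
python3 log.py
python3 - <<'E'
from lever2 import *
for th,l,ti in((1.0,.02,40),(1.1,0.01,42),(1.2,0,43),(1.4,0,47),(1.6,0,50),(1.75,0,50),(1.85,0,50)):print(th,delta(*lp2(th,np.radians(ti),lift=l),ref))
E
```

```text
9.0 [ 0.821  0.353 -0.982  2.394  2.498  0.181 -0.612] [0.5287 0.0216 0.1719] [-0.379  2.417  0.14 ] [0.6 0.9 0.4] [-0.14  0.61 -0.04] 91.8 0.0
1.0 [-0.001  0.001  0.    -0.001 -0.001 -0.002]
1.1 [ 0.005 -0.02   0.     0.01  -0.001 -0.017]
1.2 [ 0.009 -0.031  0.     0.022 -0.002 -0.029]
1.4 [ 0.022 -0.073  0.     0.033 -0.002 -0.04 ]
1.6 [ 0.033 -0.105  0.     0.046 -0.003 -0.049]
1.75 [ 0.033 -0.105  0.     0.057 -0.004 -0.053]
1.85 [ 0.033 -0.105  0.     0.065 -0.004 -0.055]
```

Request:
{"fn": "arm_command", "kwargs": {
  "deltas": [0.005, -0.02, 0, 0.01, -0.001, -0.017, 91.8, 0.009, -0.031, 0, 0.016, -0.002, -0.024, 91.8, 0.009, -0.031, 0, 0.022, -0.002, -0.029, 91.8, 0.015, -0.052, 0, 0.028, -0.002, -0.035, 91.8, 0.022, -0.073, 0, 0.033, -0.002, -0.04, 91.8, 0.027, -0.09, 0, 0.04, -0.002, -0.045, 91.8, 0.033, -0.105, 0, 0.046, -0.003, -0.049, 91.8]
}}

```text
clock: 9.7
position: [0.5747, 0.0203, 0.1223]
ee_rot: [-0.358, 2.246, 0.165]
force: [-1.5, 0.1, 2.5]
width: 0.999
gripper_force: 1.2
```

```bash
python3 log.py
python3 - <<'E'
from lever2 import *
for th in(1.6,1.75,1.85):print(th,delta(*lp2(th,np.radians(50)),ref))
E
```

```text
9.7 [ 0.836  0.716 -1.064  2.45   2.729  0.627 -0.625] [0.5747 0.0203 0.1223] [-0.358  2.246  0.165] [-1.5  0.1  2.5] [0.11 0.69 0.31] 91.7 1.228647641837597
1.6 [ 0.001  0.    -0.003 -0.    -0.002  0.001]
1.75 [ 0.001  0.    -0.003  0.011 -0.002 -0.003]
1.85 [ 0.001  0.    -0.003  0.018 -0.003 -0.005]
```

Request:
{"fn": "arm_command", "kwargs": {
  "deltas": [0, 0, 0, 0.006, -0.001, -0.002, 91.8, 0, 0, 0, 0.011, -0.001, -0.003, 91.8, 0, 0, 0, 0.015, -0.001, -0.004, 91.8, 0, 0, 0, 0.019, -0.001, -0.005, 91.8, 0, 0, 0, 0.019, -0.001, -0.005, 91.8]
}}

```text
clock: 10.2
position: [0.591, 0.0196, 0.1169]
ee_rot: [-0.362, 2.249, 0.167]
force: [-19.6, -4.0, 13.0]
width: 0.996
gripper_force: 10.2
```

```bash
python3 log.py
```

```text
10.2 [ 0.818  0.733 -1.042  2.414  2.728  0.609 -0.609] [0.591  0.0196 0.1169] [-0.362  2.249  0.167] [-19.6  -4.   13. ] [0.35 1.66 1.25] 91.4 10.182702988386154
```

Run:
```python
from plan1 import *
for x,ps in(([-.15,-.10,.17],.1),([-.125,0.003,.275],0),([-.049,.003,.184],0)):
    T=(Rt(PP[2]+ps,np.radians(40),1),W(PP,x)[0]);q=go(q,*T,8,lam=1e-5);print(delta(*T,ref),q,((fk(q,K)[1]-T[1])*1e3).round(1))
```

```text
[-0.02   0.107 -0.163 -0.151  0.008  0.053] [ 0.722  0.168 -1.064  2.566  2.174  0.351 -0.749] [8.8 0.6 6.9]
[-0.015  0.109 -0.227 -0.122  0.11   0.158] [ 0.494 -0.027 -1.105  2.316  1.006  0.453  0.072] [-0.  0.  0.]
[-0.015  0.109 -0.227 -0.046  0.107  0.067] [ 0.294  0.383 -1.017  2.317  1.649  0.708 -0.477] [ 0. -0.  0.]
```

Request:
{"fn": "arm_command", "kwargs": {
  "deltas": [0, 0, 0, -0.03, -0.003, 0.01, 91.8, 0, 0.02, -0.04, -0.07, -0.003, 0.04, 91.8, -0.01, 0.06, -0.12, -0.1, 0.0, 0.08, 91.8, -0.015, 0.1, -0.2, -0.12, 0.03, 0.12, 91.8, -0.015, 0.109, -0.227, -0.122, 0.07, 0.158, 91.8, -0.015, 0.109, -0.227, -0.122, 0.11, 0.158, 91.8, -0.015, 0.109, -0.227, -0.122, 0.11, 0.158, 91.8, -0.015, 0.109, -0.227, -0.122, 0.11, 0.158, 91.8, -0.015, 0.109, -0.227, -0.122, 0.11, 0.158, 91.8]
}}

```text
clock: 11.1
position: [0.4806, 0.101, 0.2609]
ee_rot: [0.052, 2.433, -0.025]
force: [1.3, 0.0, 0.9]
width: 1.002
gripper_force: 0.0
```

```bash
python3 log.py
python3 - <<'E'
from plan1 import *
c=optics.calibration("wrist");a=optics.get_image("wrist");np.savez("w3.npz",rvec=c["rvec"],tvec=c["tvec"],K=c["camera_matrix"]);cv2.imwrite("pics/w3raw.png",a)
b=optics.get_image("scene");cv2.imwrite("pics/s3raw.png",b)
def pw(X):return cv2.projectPoints(np.float64(X).reshape(-1,1,3),c["rvec"],c["tvec"],c["camera_matrix"],None)[0][:,0].round()
print(pw(W(PP,[[0,0,.21],[-.062,-.014,.21],[-.062,.014,.21],[-.044,0,.166],[0,-.044,.21],[0,.044,.21],[-.07,-.068,.018]])).tolist())
from fitp import lev
for th in(1.5,1.75):print(th,pw(W(PP,[lev(th,.1),lev(th,.05)])).tolist(),proj(W(PP,[lev(th,.1),lev(th,.05)]),"scene").round().tolist())
E
```

```text
11.1 [ 0.54   0.011 -1.089  2.349  1.174  0.417 -0.035] [0.4806 0.101  0.2609] [ 0.052  2.433 -0.025] [1.3 0.  0.9] [ 0.04  0.61 -0.01] 92.0 0.0
[[358.0, 314.0], [341.0, 269.0], [393.0, 269.0], [360.0, 223.0], [293.0, 314.0], [424.0, 315.0], [267.0, 53.0]]
1.5 [[285.0, 169.0], [284.0, 230.0]] [[360.0, 224.0], [365.0, 219.0]]
1.75 [[288.0, 185.0], [285.0, 236.0]] [[365.0, 231.0], [368.0, 222.0]]
```

Run:
```python
from plan1 import *
print(delta(Rt(PP[2],np.radians(40),1),W(PP,[-.115,.002,.262])[0]))
```

```text
[ 0.001  0.009  0.001 -0.002  0.023 -0.001]
```

Request:
{"fn": "arm_command", "kwargs": {
  "deltas": [0, 0.009, 0, -0.002, 0.023, -0.001, 91.8, 0, 0.009, 0, -0.002, 0.023, -0.001, 91.8, 0, 0.009, 0, -0.002, 0.023, -0.001, 91.8]
}}

```text
clock: 11.5
position: [0.4788, 0.1227, 0.2584]
ee_rot: [0.048, 2.448, -0.025]
force: [-0.2, 0.8, 0.3]
width: 0.999
gripper_force: 0.0
```

```bash
python3 log.py
python3 - <<'E'
from plan1 import *
c=optics.calibration("wrist");a=optics.get_image("wrist");np.savez("w3.npz",rvec=c["rvec"],tvec=c["tvec"],K=c["camera_matrix"]);cv2.imwrite("pics/w3raw.png",a)
b=optics.get_image("scene");cv2.imwrite("pics/s3raw.png",b)
m=np.hstack([cv2.resize(a[120:340,200:420],(520,520),interpolation=3),cv2.resize(b[170:260,335:383],(277,520),interpolation=3)]);cv2.imwrite("pics/m3.png",m)
def pw(X):return ((cv2.projectPoints(np.float64(X).reshape(-1,1,3),c["rvec"],c["tvec"],c["camera_matrix"],None)[0][:,0]-[200,120])*520/220).round()
print(pw(W(PP,[[0,0,.21],[-.062,-.014,.21],[-.062,.014,.21],[-.044,0,.166],[0,-.044,.21],[0,.044,.21],[-.07,-.068,.018]])).tolist())
from fitp import lev
for th in(1.5,1.75):print(th,pw(W(PP,[lev(th,.1),lev(th,.05)])).tolist(),((proj(W(PP,[lev(th,.1),lev(th,.05)]),"scene")-[335,170])*5.78+[520,0]).round().tolist())
E
```

```text
11.5 [ 0.495  0.051 -1.132  2.327  1.168  0.498 -0.073] [0.4788 0.1227 0.2584] [ 0.048  2.448 -0.025] [-0.2  0.8  0.3] [ 0.14  0.59 -0.03] 91.7 0.0
[[297.0, 478.0], [241.0, 371.0], [361.0, 372.0], [298.0, 263.0], [143.0, 477.0], [452.0, 478.0], [96.0, -137.0]]
1.5 [[138.0, 136.0], [132.0, 278.0]] [[663.0, 311.0], [693.0, 282.0]]
1.75 [[148.0, 172.0], [137.0, 293.0]] [[694.0, 352.0], [709.0, 303.0]]
```

View pics/m3.png

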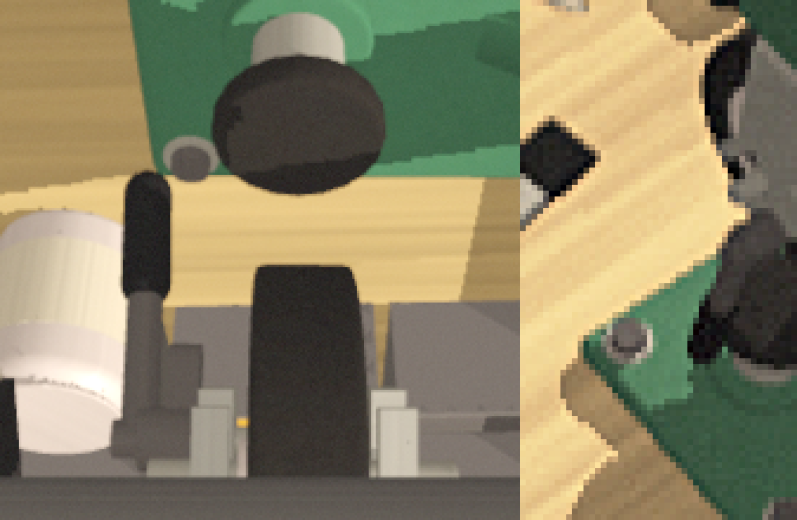

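Picture m3: lever tip at (148,172), exactly as predicted for 1.75, so it is open. Tyre edges at crop x 250 and 364 (row 371), cheeks at 190 and 418. I'll check the finger edges numerically to find the wheel's true centring between the fingers.

Run:
```python
from plan1 import *
a=cv2.imread("pics/w3raw.png");g=a.mean(2).astype(int)
for r in(285,295,302,312):print(r,"L",g[r,190:226:2],"R",g[r,404:450:2])
for r in(262,277,300,315):print(r,"wheelL",g[r,296:316],"R",g[r,345:365])
w=np.load("w3.npz");R,p=ref
f=lambda X:cv2.projectPoints(np.float64(X).reshape(-1,1,3),w["rvec"],w["tvec"],w["K"],None)[0][:,0].round(1).tolist()
print(f([p+R.apply([sx*.0095,y,.019]) for y in(-.046,.046) for sx in(-1,1)]))
print(f(W(PP,[[-.062*np.cos(t),y,.21-.062*np.sin(t)] for t in(0,.5,1) for y in(-.014,.014)])))
```

```text
285 L [152 148 138  96  37  39  36  33 173 223 224 224 224 223 224 224 223 223] R [120 120 116 118 121 119 118 118 119 121 120 121  64  37  40  38  36 120
 139 150 150 149 150]
295 L [ 44  40  45  39  39  33  40  32  39 222 223 222 223 224 223 223 223 221] R [133 129 128 124 128 124 126 125 123 124 124 125  33  36  36  42  39  38
  36  42  56 135 145]
302 L [ 37  35  35  37  35  40  36  38  35 205 220 218 219 218 218 219 221 220] R [92 89 85 88 85 90 94 94 96 95 95 72 34 37 40 38 36 37 38 37 40 43 41]
312 L [ 36  33  40  39  36  38  37  37  38  71 120 120 119 120 118 120 138 140] R [118 118 119 121 121 114 106 107 105 107 104  54  37  41  37  38  38  36
  36  38  38  39  38]
262 wheelL [119 119 119 118 120 121 120 118 120  95  54  40  42  42  37  41  48  41
  44  39] R [ 41  40  41  39  45  44  43  49  73  98 109 106 114 123 132 135 133 136
 109  92]
277 wheelL [121 119 119 121 120 121 120 119 119  71  36  42  42  43  45  45  44  48
  46  43] R [ 44  46  45  45  45  43  47  52  53  66 106 112 110 116 122 128 127  99
  86  87]
300 wheelL [149 144 130 116 135 148 150 152 114  56  45  42  52  51  51  52  52  49
  52  47] R [ 53  48  52  51  44  50  47  50  51  51  67 104 180 192 145 150 188 194
 193 194]
315 wheelL [139 123 119 119 138 164 168 168 114  47  41  50  49  52  52  49  55  55
  58  51] R [ 51  53  55  51  50  54  55  57  56  58  61 100 118 120 116 150 187 195
 193 195]
[[209.8, 319.6], [206.6, 277.9], [425.4, 319.7], [428.8, 278.0]]
[[301.8, 277.2], [352.8, 277.3], [303.5, 240.2], [349.7, 240.3], [305.3, 230.2], [346.5, 230.3]]
```

```bash
sed -i 's/^PP=.*/PP=(.5955,.1234,-.038)/' plan1.py
python3 - <<'E'
from plan1 import *
for x in([-.075,0,.215],[-.046,0,.180]):
    T=(Rt(PP[2],np.radians(40),1),W(PP,x)[0]);q=go(q,*T,6,lam=1e-5);print(delta(*T,ref),q,((fk(q,K)[1]-T[1])*1e3).round(1))
# pull path from grasp
ref2=T
for n,x in(("out",[-.0048,0,.0028]),("dn",[-.0048-.0225,0,.0028-.039]),("dn2",[-.0048-.025,0,.0028-.0433]),("back",[-.12,0,-.045]),("up",[-.1,0,.06])):
    T2=(T[0],T[1]+Ro.from_euler('z',PP[2]).apply(x));q=go(q,*T2,6,lam=1e-5);print(n,delta(*T2,ref2),q,((fk(q,K)[1]-T2[1])*1e3).round(1))
E
```

```text
[ 0.004 -0.004  0.004  0.042  0.005 -0.043] [ 0.361  0.27  -1.074  2.324  1.505  0.644 -0.369] [-0.  0. -0.]
[ 0.004 -0.004  0.004  0.071  0.004 -0.078] [ 0.303  0.404 -1.025  2.314  1.668  0.721 -0.482] [-0.  0. -0.]
out [ 0.     0.     0.    -0.005  0.     0.003] [ 0.307  0.39  -1.031  2.32   1.656  0.716 -0.48 ] [ 0.  0. -0.]
dn [ 0.     0.     0.    -0.027  0.001 -0.036] [ 0.243  0.474 -1.029  2.402  1.797  0.819 -0.673] [ 0.  0. -0.]
dn2 [ 0.     0.     0.    -0.03   0.001 -0.041] [ 0.236  0.484 -1.029  2.411  1.81   0.832 -0.693] [-0. -0. -0.]
back [ 0.     0.     0.    -0.12   0.005 -0.045] [ 0.128  0.414 -1.113  2.558  1.732  0.905 -0.877] [5.2 3.5 3.4]
up [ 0.     0.     0.    -0.1    0.004  0.06 ] [ 0.433  0.037 -1.137  2.4    1.268  0.503 -0.249] [-0. -0. -0.]
```

Request:
{"fn": "arm_command", "kwargs": {
  "deltas": [0.004, -0.004, 0.004, 0.02, 0.004, -0.021, 91.8, 0.004, -0.004, 0.004, 0.042, 0.005, -0.043, 91.8, 0.004, -0.004, 0.004, 0.058, 0.004, -0.062, 91.8, 0.004, -0.004, 0.004, 0.071, 0.004, -0.078, 91.8, 0.004, -0.004, 0.004, 0.071, 0.004, -0.078, 91.8, 0.004, -0.004, 0.004, 0.071, 0.004, -0.078, 91.8]
}}

```text
clock: 12.2
position: [0.549, 0.126, 0.1797]
ee_rot: [0.045, 2.445, -0.015]
force: [-0.2, -0.8, -0.1]
width: 1.001
gripper_force: 0.0
```

```bash
python3 log.py
python3 - <<'E'
from plan1 import *
print(delta(Rt(PP[2],np.radians(40),1),W(PP,[-.046,0,.180])[0],ref))
a=optics.get_image("wrist");g=a.mean(2).astype(int);c=optics.calibration("wrist")
R,p=ref
f=lambda X:cv2.projectPoints(np.float64(X).reshape(-1,1,3),c["rvec"],c["tvec"],c["camera_matrix"],None)[0][:,0].round(1).tolist()
print(f([p+R.apply([0,y,.0]) for y in(-.046,.046)]),f(W(PP,[[-.062*np.cos(t),y,.21-.062*np.sin(t)] for t in(.5,.8,1.1) for y in(-.014,.014)])))
for r in(270,280,290):
    d=g[r,215:420]<75;i=np.flatnonzero(np.diff(d.astype(int)));print(r,(i+215).tolist())
E
```

```text
12.2 [ 0.308  0.407 -1.033  2.313  1.666  0.725 -0.479] [0.549  0.126  0.1797] [ 0.045  2.445 -0.015] [-0.2 -0.8 -0.1] [0.17 0.65 0.03] 91.9 0.0
[-0.001 -0.001 -0.001  0.001 -0.001  0.   ]
[[198.1, 319.3], [442.7, 319.4]] [[279.3, 312.3], [357.2, 312.3], [283.3, 289.8], [352.8, 289.8], [286.6, 283.6], [349.1, 283.6]]
270 [238]
280 [238]
290 [237, 287, 349]
```

Request:
{"fn": "arm_command", "kwargs": {
  "deltas": [0, 0, 0, 0.001, -0.001, 0, 60, 0, 0, 0, 0.001, -0.001, 0, 30, 0, 0, 0, 0.001, -0.001, 0, 26, 0, 0, 0, 0.001, -0.001, 0, 26, 0, 0, 0, 0.001, -0.001, 0, 20, 0, 0, 0, 0.001, -0.001, 0, 20, 0, 0, 0, 0.001, -0.001, 0, 20, 0, 0, 0, 0.001, -0.001, 0, 20],
  "force": 6
}}

```text
clock: 13.05
position: [0.5506, 0.1256, 0.1801]
ee_rot: [0.045, 2.443, -0.015]
force: [0.2, 0.5, 0.5]
width: 0.352
gripper_force: 0.0
```

```bash
python3 log.py
```

```text
13.05 [ 0.31   0.408 -1.032  2.311  1.669  0.724 -0.479] [0.5506 0.1256 0.1801] [ 0.045  2.443 -0.015] [0.2 0.5 0.5] [0.11 0.59 0.01] 32.3 0.0
```

Request:
{"fn": "arm_command", "kwargs": {
  "deltas": [0, 0, 0, 0, 0, 0, 20, 0, 0, 0, 0, 0, 0, 20, 0, 0, 0, 0, 0, 0, 20, 0, 0, 0, 0, 0, 0, 20],
  "force": 6
}}

```text
clock: 13.45
position: [0.5504, 0.1258, 0.18]
ee_rot: [0.044, 2.443, -0.015]
force: [-0.6, 1.2, 0.1]
width: 0.305
gripper_force: 6.0
```

```bash
python3 log.py
```

```text
13.45 [ 0.31   0.408 -1.033  2.311  1.669  0.724 -0.479] [0.5504 0.1258 0.18  ] [ 0.044  2.443 -0.015] [-0.6  1.2  0.1] [0.4  0.93 0.23] 28.0 5.997706353664398
```

Request:
{"fn": "arm_command", "kwargs": {
  "deltas": [0, 0, 0, 0, 0, 0, 20, 0, 0, 0, 0, 0, 0, 20, 0, 0, 0, 0, 0, 0, 20, 0, 0, 0, -0.0025, 0, 0.0014, 20, 0, 0, 0, -0.005, 0, 0.0028, 20, 0, 0, 0, -0.005, 0, 0.0028, 20, 0, 0, 0, -0.005, 0, 0.0028, 20],
  "force": 50
}}

```text
clock: 14.15
position: [0.5455, 0.1251, 0.1828]
ee_rot: [0.045, 2.443, -0.016]
force: [0.1, 0.3, -3.1]
width: 0.302
gripper_force: 50.0
```

```bash
python3 log.py
```

```text
14.15 [ 0.314  0.394 -1.038  2.318  1.657  0.719 -0.476] [0.5455 0.1251 0.1828] [ 0.045  2.443 -0.016] [ 0.1  0.3 -3.1] [0.13 1.34 0.  ] 27.7 49.996692538261414
```

Request:
{"fn": "arm_command", "kwargs": {
  "deltas": [0, 0, 0, -0.0025, 0, -0.0043, 20, 0, 0, 0, -0.005, 0, -0.0087, 20, 0, 0, 0, -0.0075, 0, -0.013, 20, 0, 0, 0, -0.01, 0, -0.0173, 20]
}}

```text
clock: 14.55
position: [0.5352, 0.1255, 0.165]
ee_rot: [0.045, 2.444, -0.015]
force: [0.2, 0.2, -3.8]
width: 0.301
gripper_force: 50.0
```

```bash
python3 log.py
```

```text
14.55 [ 0.287  0.429 -1.038  2.356  1.725  0.76  -0.567] [0.5352 0.1255 0.165 ] [ 0.045  2.444 -0.015] [ 0.2  0.2 -3.8] [0.18 1.38 0.03] 27.6 49.996501207351685
```

Clean, only the wheel's weight. Continue down, then back.

Request:
{"fn": "arm_command", "kwargs": {
  "deltas": [0, 0, 0, -0.0025, 0, -0.0043, 20, 0, 0, 0, -0.005, 0, -0.0087, 20, 0, 0, 0, -0.0075, 0, -0.013, 20, 0, 0, 0, -0.01, 0, -0.0173, 20, 0, 0, 0, -0.0125, 0, -0.0217, 20, 0, 0, 0, -0.0145, 0, -0.025, 20, 0, 0, 0, -0.0165, 0, -0.029, 20, 0, 0, 0, -0.0165, 0, -0.029, 20]
}}

```text
clock: 15.35
position: [0.5186, 0.1255, 0.136]
ee_rot: [0.044, 2.444, -0.015]
force: [0.2, 0.0, -3.3]
width: 0.306
gripper_force: 50.0
```

```bash
python3 log.py
python3 - <<'E'
from plan1 import *
S=(.6063,-.1019,-.3701)
R0=Rt(PP[2],np.radians(40),1);Rs=Rt(S[2],np.radians(40),1)
p0=ref[1]
T=[(R0,p0+[-.065,.002,.005]),(R0,p0+[-.07,-.03,.05]),(Rt(-.2,np.radians(40),1),np.array([.47,-.0,.18])),(Rs,W(S,[-.06,0,.15])[0]),(Rs,W(S,[-.046,0,.09])[0]),(Rs,W(S,[-.046,0,.052])[0])]
for t in T:q=go(q,*t,8,lam=1e-5);print(delta(*t,ref),q,((fk(q,K)[1]-t[1])*1e3).round(1))
E
```

```text
15.35 [ 0.24   0.497 -1.036  2.416  1.822  0.843 -0.702] [0.5186 0.1255 0.136 ] [ 0.044  2.444 -0.015] [ 0.2  0.  -3.3] [ 0.15  1.32 -0.01] 28.1 49.99694466590881
[-0.    -0.001 -0.001 -0.065  0.002  0.005] [ 0.189  0.425 -1.111  2.53   1.761  0.883 -0.825] [-0. -0.  0.]
[-0.    -0.001 -0.001 -0.07  -0.03   0.05 ] [ 0.413  0.203 -1.132  2.512  1.669  0.61  -0.621] [ 0.  0. -0.]
[-0.    -0.001 -0.104 -0.049 -0.126  0.044] [ 0.567  0.213 -1.03   2.511  1.768  0.562 -0.643] [-0. -0. -0.]
[-0.001 -0.001 -0.213  0.032 -0.206  0.014] [ 0.579  0.425 -0.902  2.371  1.833  0.689 -0.63 ] [ 0. -0. -0.]
[-0.001 -0.001 -0.213  0.045 -0.211 -0.046] [ 0.539  0.61  -0.877  2.388  2.026  0.837 -0.78 ] [ 0.  0. -0.]
[-0.001 -0.001 -0.213  0.045 -0.211 -0.084] [ 0.514  0.72  -0.859  2.406  2.124  0.935 -0.859] [-0. -0. -0.]
```

Request:
{"fn": "arm_command", "kwargs": {
  "deltas": [0, 0, 0, -0.02, 0.001, 0.001, 20, 0, 0, 0, -0.045, 0.002, 0.003, 20, 0, 0, 0, -0.065, 0.002, 0.005, 20, 0, 0, 0, -0.068, -0.0, 0.02, 20, 0, 0, 0, -0.07, -0.02, 0.045, 20, 0, 0, -0.05, -0.065, -0.06, 0.055, 20, 0, 0, -0.1, -0.055, -0.1, 0.055, 20, 0, 0, -0.104, -0.049, -0.126, 0.055, 20, 0, 0, -0.104, -0.049, -0.126, 0.055, 20]
}}

```text
clock: 16.25
position: [0.4702, -0.0044, 0.1919]
ee_rot: [0.251, 2.432, -0.093]
force: [-0.0, 0.9, -4.8]
width: 0.304
gripper_force: 50.0
```

```bash
python3 log.py
python3 - <<'E'
from plan1 import *
S=(.6063,-.1019,-.3701);w=np.load("w1.npz");Kc=optics.calibration("wrist")["camera_matrix"]
pj=lambda X:cv2.projectPoints(np.float64(X).reshape(-1,1,3),w["rvec"],w["tvec"],Kc,None)[0][:,0]*1.25
C=np.array([[-.065,.046,.012],[-.065,-.046,.012],[.065,-.046,.012]]);B=[[278,241],[360,266],[410,171]]
print(pj(W(S,C)).round().tolist())
f=lambda p:np.concatenate([(pj(W(p,C))-B).ravel()/1.25,(proj(W(p,[[.065,.046,.012],[.065,-.046,.012],[-.065,-.046,.012],[-.065,.046,.012]]),"top")-[[319,210.6],[348.6,220],[335,262.6],[304.6,253]]).ravel()])
r=least_squares(f,S);print(r.x.round(4),f(r.x).round(1))
print(pj(W(r.x,[[0,.031,.082],[0,-.031,.082]])).round())
Ss=r.x
R0=Rt(PP[2],np.radians(40),1);Rs=Rt(Ss[2],np.radians(40),1)
off=np.array([.5504,.1258,.180])-W(PP,[0,0,.21])[0];off=R0.inv().apply(off);print("TCP rel axle in press frame",(Rs.apply(off)))
for h in(.15,.1,.085):print(h,delta(Rs,W(Ss,[0,0,h])[0]+Rs.apply(off)))
E
```

```text
16.25 [ 0.605  0.168 -1.031  2.496  1.712  0.51  -0.574] [ 0.4702 -0.0044  0.1919] [ 0.251  2.432 -0.093] [-0.   0.9 -4.8] [0.44 1.32 0.05] 27.9 49.99583601951599
[[275.0, 241.0], [361.0, 267.0], [411.0, 172.0]]
[ 0.607 -0.102 -0.363] [-2.4 -0.3  1.5  0.2  0.8  0.3 -0.8 -0.5  0.6 -0.4  0.7  0.1 -0.4 -0.1]
[[305. 143.]
 [367. 158.]]
TCP rel axle in press frame [-0.042  0.017 -0.03 ]
0.15 [ 0.001  0.001 -0.1    0.095 -0.081 -0.072]
0.1 [ 0.001  0.001 -0.1    0.095 -0.081 -0.122]
0.085 [ 0.001  0.001 -0.1    0.095 -0.081 -0.137]
```

Request:
{"fn": "arm_command", "kwargs": {
  "deltas": [0, 0, -0.05, 0.03, -0.03, -0.02, 20, 0, 0, -0.1, 0.06, -0.06, -0.04, 20, 0, 0, -0.1, 0.095, -0.081, -0.07, 20, 0, 0, -0.1, 0.095, -0.081, -0.072, 20, 0, 0, -0.1, 0.095, -0.081, -0.072, 20, 0, 0, -0.1, 0.095, -0.081, -0.072, 20]
}}

```text
clock: 16.85
position: [0.5647, -0.0801, 0.1201]
ee_rot: [0.433, 2.411, -0.156]
force: [-0.3, 1.1, -3.5]
width: 0.305
gripper_force: 50.0
```

```bash
python3 log.py
cat > place.py <<'E'
from plan1 import *
Ss=(.607,-.102,-.363)
R0=Rt(PP[2],np.radians(40),1);Rs=Rt(Ss[2],np.radians(40),1)
off=R0.inv().apply(np.array([.5504,.1258,.180])-W(PP,[0,0,.21])[0])
tgt=lambda h:(Rs,W(Ss,[0,0,h])[0]+Rs.apply(off))
E
python3 - <<'E'
from place import *
for h in(.12,.1,.09,.082):print(h,delta(*tgt(h)))
# where the axle should be seen: axle ends in wrist image, and board notches
c=optics.calibration("wrist");f=lambda X:cv2.projectPoints(np.float64(X).reshape(-1,1,3),c["rvec"],c["tvec"],c["camera_matrix"],None)[0][:,0].round(1).tolist()
print("axle ends",f([ref[1]-ref[0].apply(off)+ref[0].apply([0,y,0]) for y in(-.044,.044)]),"boards",f(W(Ss,[[x,y,.088] for y in(-.037,.037) for x in(-.0195,.0195)])))
a=optics.get_image("top");cv2.imwrite("pics/t4.png",a)
print("top axle",proj([ref[1]-ref[0].apply(off)+ref[0].apply([0,y,0]) for y in(-.044,.044)],"top").round(1).tolist())
E
```

```text
16.85 [ 0.567  0.529 -0.901  2.368  1.939  0.762 -0.69 ] [ 0.5647 -0.0801  0.1201] [ 0.433  2.411 -0.156] [-0.3  1.1 -3.5] [0.62 1.18 0.04] 28.0 49.99591827392578
0.12 [-0.001  0.    -0.005  0.    -0.005 -0.03 ]
0.1 [-0.001  0.    -0.005  0.    -0.005 -0.05 ]
0.09 [-0.001  0.    -0.005  0.    -0.005 -0.06 ]
0.082 [-0.001  0.    -0.005  0.    -0.005 -0.068]
axle ends [[215.0, 429.8], [422.7, 429.8]] boards [[230.1, 280.2], [241.8, 314.0], [386.0, 280.7], [375.6, 314.3]]
top axle [[342.5, 229.0], [309.6, 219.2]]
```

Request:
{"fn": "arm_command", "kwargs": {
  "deltas": [0, 0, -0.003, 0, -0.004, -0.015, 20, 0, 0, -0.003, 0, -0.004, -0.03, 20, 0, 0, -0.003, 0, -0.004, -0.04, 20, 0, 0, -0.003, 0, -0.004, -0.05, 20, 0, 0, -0.003, 0, -0.004, -0.055, 20, 0, 0, -0.003, 0, -0.004, -0.055, 20, 0, 0, -0.003, 0, -0.004, -0.055, 20]
}}

```text
clock: 17.6
position: [0.5652, -0.0853, 0.0649]
ee_rot: [0.441, 2.41, -0.159]
force: [-0.3, 0.3, -4.6]
width: 0.304
gripper_force: 50.0
```

```bash
python3 log.py
python3 - <<'E'
from place import *
for h in(.088,.082,.080):print(h,delta(*tgt(h)))
E
```

```text
17.6 [ 0.536  0.688 -0.877  2.398  2.098  0.902 -0.821] [ 0.5652 -0.0853  0.0649] [ 0.441  2.41  -0.159] [-0.3  0.3 -4.6] [ 0.55  1.27 -0.01] 27.9 49.99574840068817
0.088 [-0.001  0.    -0.001 -0.    -0.    -0.007]
0.082 [-0.001  0.    -0.001 -0.    -0.    -0.013]
0.08 [-0.001  0.    -0.001 -0.    -0.    -0.015]
```

Request:
{"fn": "arm_command", "kwargs": {
  "deltas": [0, 0, 0, 0, 0, -0.002, 20, 0, 0, 0, 0, 0, -0.004, 20, 0, 0, 0, 0, 0, -0.006, 20, 0, 0, 0, 0, 0, -0.008, 20, 0, 0, 0, 0, 0, -0.009, 20, 0, 0, 0, 0, 0, -0.01, 20, 0, 0, 0, 0, 0, -0.011, 20, 0, 0, 0, 0, 0, -0.011, 20]
}}

```text
clock: 18.4
position: [0.5654, -0.0855, 0.0538]
ee_rot: [0.441, 2.409, -0.16]
force: [1.5, -1.2, -2.5]
width: 0.301
gripper_force: 50.0
```

```bash
python3 log.py
```

```text
18.4 [ 0.529  0.721 -0.871  2.402  2.126  0.931 -0.842] [ 0.5654 -0.0855  0.0538] [ 0.441  2.409 -0.16 ] [ 1.5 -1.2 -2.5] [ 0.54  0.89 -0.03] 27.6 49.993518590927124
```

Request:
{"fn": "arm_command", "kwargs": {
  "deltas": [0, 0, 0, 0.0007, -0.0003, -0.0005, 20, 0, 0, 0, 0.0014, -0.0005, -0.001, 20, 0, 0, 0, 0.0014, -0.0005, -0.002, 20, 0, 0, 0, 0.0014, -0.0005, -0.002, 20]
}}

```text
clock: 18.8
position: [0.5666, -0.086, 0.0524]
ee_rot: [0.44, 2.408, -0.16]
force: [-6.1, 1.0, 7.0]
width: 0.304
gripper_force: 50.0
```

```bash
python3 log.py
```

```text
18.8 [ 0.528  0.726 -0.869  2.401  2.131  0.934 -0.842] [ 0.5666 -0.086   0.0524] [ 0.44   2.408 -0.16 ] [-6.1  1.   7. ] [-0.12  0.24 -0.46] 27.9 49.99648332595825
```

Request:
{"fn": "arm_command", "kwargs": {
  "deltas": [0, 0, 0, -0.0008, 0.0003, 0.0006, 20, 0, 0, 0, -0.0008, 0.0003, 0.0006, 20, 0, 0, 0, -0.0008, 0.0003, 0.0006, 20],
  "force": 10
}}

```text
clock: 19.1
position: [0.5663, -0.0856, 0.0526]
ee_rot: [0.441, 2.409, -0.159]
force: [1.6, 0.1, 2.7]
width: 0.302
gripper_force: 10.0
```

```bash
python3 log.py
```

```text
19.1 [ 0.528  0.725 -0.87   2.401  2.129  0.933 -0.843] [ 0.5663 -0.0856  0.0526] [ 0.441  2.409 -0.159] [1.6 0.1 2.7] [0.35 0.14 0.02] 27.7 10.000223815441132
```

Forces small, wheel supported by the stand. Open gently.

Request:
{"fn": "arm_command", "kwargs": {
  "deltas": [0, 0, 0, 0, 0, 0, 30, 0, 0, 0, 0, 0, 0, 34, 0, 0, 0, 0, 0, 0, 40, 0, 0, 0, 0, 0, 0, 50, 0, 0, 0, 0, 0, 0, 60, 0, 0, 0, 0, 0, 0, 60, 0, 0, 0, 0, 0, 0, 60],
  "force": 5
}}

```text
clock: 19.8
position: [0.5656, -0.0857, 0.0522]
ee_rot: [0.441, 2.41, -0.16]
force: [0.4, -0.2, 0.7]
width: 0.651
gripper_force: 0.0
```

```bash
python3 log.py
python3 - <<'E'
from place import *
for d in(.03,.08,.13):
    T=(Rs,ref[1]-ref[0].apply([0,0,d]));q=go(q,*T,5,lam=1e-5);print(delta(*T,ref),q[3],((fk(q,K)[1]-T[1])*1e3).round(1))
E
```

```text
19.8 [ 0.528  0.725 -0.869  2.402  2.129  0.933 -0.843] [ 0.5656 -0.0857  0.0522] [ 0.441  2.41  -0.16 ] [ 0.4 -0.2  0.7] [0.36 0.57 0.02] 59.7 0.0
[-0.     0.    -0.001 -0.018  0.007  0.023] 2.432773089965442 [0. 0. 0.]
[-0.     0.    -0.001 -0.048  0.018  0.061] 2.4733563508302687 [-0.  0.  0.]
[-0.     0.    -0.001 -0.078  0.029  0.1  ] 2.4978567543749888 [-0. -0. -0.]
```

Request:
{"fn": "arm_command", "kwargs": {
  "deltas": [0, 0, 0, -0.01, 0.004, 0.012, 60, 0, 0, 0, -0.018, 0.007, 0.023, 60, 0, 0, 0, -0.033, 0.012, 0.042, 60, 0, 0, 0, -0.048, 0.018, 0.061, 60, 0, 0, 0, -0.063, 0.024, 0.08, 60, 0, 0, 0, -0.078, 0.029, 0.1, 60, 0, 0, 0, -0.09, 0.033, 0.13, 60, 0, 0, 0, -0.09, 0.033, 0.17, 60, 0, 0, 0, -0.09, 0.033, 0.17, 60]
}}

```text
clock: 20.7
position: [0.4767, -0.052, 0.2259]
ee_rot: [0.438, 2.404, -0.16]
force: [0.1, -0.6, -0.2]
width: 0.653
gripper_force: 0.0
```

```bash
python3 log.py
python3 - <<'E'
from place import *
a=optics.get_image("wrist");c=optics.calibration("wrist");g=a.mean(2).astype(int)
f=lambda X:cv2.projectPoints(np.float64(X).reshape(-1,1,3),c["rvec"],c["tvec"],c["camera_matrix"],None)[0][:,0]
cv2.imwrite("pics/w5.png",a)
gg=np.linspace(0,2*np.pi,200)
tt=np.vstack([f(W(Ss,np.c_[.062*np.cos(gg),0*gg+y,.082+.062*np.sin(gg)])) for y in(-.014,.014)])
print("pred tyre bbox",tt.min(0).round(),tt.max(0).round(),"axle ends",f(W(Ss,[[0,-.044,.082],[0,.044,.082],[0,-.03,.088],[0,.03,.088]])).round().tolist())
d=(g<70).astype(np.uint8);n,l,st,ce=cv2.connectedComponentsWithStats(d)
print([st[i].tolist()+ce[i].round().tolist() for i in range(1,n) if st[i][4]>800])
b=optics.get_image("top");gb=b.mean(2)
hull=cv2.convexHull(np.float32(np.vstack([proj(W(Ss,np.c_[.062*np.cos(gg),0*gg+y,.082+.062*np.sin(gg)]),"top") for y in(-.014,.014)]))).astype(int)
m=cv2.fillConvexPoly(np.zeros((480,640),np.uint8),hull,1);print("top hull",hull.reshape(-1,2).min(0),hull.reshape(-1,2).max(0),"dark frac",(gb[m>0]<75).mean(),"before",(cv2.imread("pics/top0.png").mean(2)[m>0]<75).mean())
ys,xs=np.nonzero((gb<65)[195:265,295:360]);print("dark bbox",xs.min()+295,xs.max()+295,ys.min()+195,ys.max()+195,xs.mean()+295,ys.mean()+195,"hull mean",np.argwhere(m).mean(0)[::-1])
E
```

```text
20.7 [ 0.699  0.078 -1.     2.425  1.439  0.466 -0.346] [ 0.4767 -0.052   0.2259] [ 0.438  2.404 -0.16 ] [ 0.1 -0.6 -0.2] [ 0.31  0.62 -0.01] 59.9 0.0
pred tyre bbox [298. 151.] [338. 299.] axle ends [[266.0, 225.0], [369.0, 225.0], [282.0, 231.0], [353.0, 231.0]]
[[491, 19, 149, 162, 8840, 568.0, 124.0], [168, 155, 298, 171, 10015, 309.0, 264.0], [446, 179, 194, 218, 17003, 552.0, 322.0], [0, 188, 640, 292, 59272, 236.0, 389.0]]
top hull [315 206] [339 253] dark frac 0.6586538461538461 before 0.0
dark bbox 326 338 209 221 331.7889908256881 214.7981651376147 hull mean [326.854 229.428]
```

Run:
```python
from place import *
a=cv2.imread("pics/w5.png");g=a.mean(2).astype(int);c=optics.calibration("wrist")
f=lambda X:cv2.projectPoints(np.float64(X).reshape(-1,1,3),c["rvec"],c["tvec"],c["camera_matrix"],None)[0][:,0].round(1).tolist()
for r in(165,185,205,225,245):
    x=np.flatnonzero(g[r,285:350]<70)+285;print(r,x.min(),x.max())
print(f(W(Ss,[[-.062*np.cos(t),y,.082+.062*np.sin(t)] for t in(-.7,0,.5) for y in(-.014,.014)])))
# axle: low-saturation pixels beside boards
s=a.max(2).astype(int)-a.min(2)
for x0 in(264,268,272,276,280,284,350,354,358,362,366,370):
    col=[(r) for r in range(205,250) if s[r,x0]<22 and g[r,x0]>70];print(x0,(col[0],col[-1],len(col)) if col else None)
```

```text
165 301 335
185 300 336
205 299 337
225 300 336
245 299 337
[[302.1, 153.3], [336.6, 153.3], [300.4, 177.8], [338.9, 177.8], [299.8, 216.8], [339.7, 216.8]]
264 None
268 (223, 232, 8)
272 (222, 232, 6)
276 (226, 232, 4)
280 (225, 232, 5)
284 (226, 232, 5)
350 (226, 233, 5)
354 (226, 233, 6)
358 (233, 233, 1)
362 (232, 232, 1)
366 (230, 232, 2)
370 None
```

```bash
python3 -c "
from cell import arm;print(arm.sign_off())"
```

```text
the job is handed in; nothing more can be done
None
```

The cam lever hangs open and the pressing wheel sits level with its axle in both notches of the empty stand, with the spare wheel and the other things on the bench not touched by the robot; the job was handed in at about 21 s with the robot clear.

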